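Recharge the cold melting pot

ROBOT

A 6-joint arm with a two-finger parallel gripper is mounted at the origin on the work surface. World frame = base frame: x ahead of the robot, y to its left, z up, the work surface at z = 0. Lengths are in m, angles in rad, forces in N, time in s.
With the tool pointing down it reaches from about 0.25 to 0.725 m from the base axis. Payload 4 kg.
Tool frame: the origin (TCP) lies midway between the tips of the shut fingers; the grasp point (between the pads) lies 19 mm behind it; z points along the fingers, y is the line along which they close (so a half turn about z gives the same grasp; the last joint's range is limited). The gripper opens to 85 mm and grips with 20 to 120 N. Pads are 22 mm wide; open, the fingers measure 114 mm over their backs; the gripper's body (76 mm by 85 mm) begins 54 mm behind the grasp point. The pads swing forward as they close: fully open they stand 13 mm farther back than shut.
Start: joints at [1.318, 0.241, 0.005, 1.335, 0, 1.571], TCP at [0.125, 0.484, 0.198] pointing down, gripper open.
Joint ranges: [-2.72, 2.72], [-1.05, 1.87], [-1.09, 1.28], [-1.99, 2.15], [-1.42, 1.44], [-3.14, 3.14]. Speed limits (rad/s): [2.79, 2.79, 3.14, 3.14, 3.14, 3.14].

INTERFACE

Orientations are given as a unit quaternion [w, x, y, z].
In Python, from station import r gives the robot as it stands. The module is installed in compiled form; this text tells all that it offers.
- The arm moves only by the shell command python3 -m inch 'ROWS' [FORCE]. ROWS is JSON, a list of rows, each a list of 5 numbers: the shift along the tool's x, y, z in units of 0.12 m (1.0 is 0.12 m), then the turn about the tool's z in units of pi/2 rad (1.0 is pi/2 rad), then the closure, from 0 (fully open) to 1 (shut). In form: [[dx, dy, dz, twist, hand], ...]. A call has 1 to 20 rows; each row is the pose to reach, as a shift and turn from the pose commanded when the call began, along the tool's axes at that moment; what a row does not reach only later rows make up. A row lasts 1/10 s, in which the tool goes at most 50 mm and 8.59 degrees, less where a joint would pass 70% of its speed; a pose out of reach is approached as far as the arm can. A call with a number of a shift or a turn outside -1 to 1 is refused whole. A call with a gripper value outside its range is refused whole. The fingers move at their own pace and stop on an object; FORCE is the grip in N (left out, the last holds). Time passes only in rows, so rows that repeat a pose let the fingers close. It gives the time, the measured TCP pose, the force, the opening and the grip force at its end, in the units of the state.
- r.state(): the state, without advancing time (a new reading comes with each control period).
- r.get_image(name): name is "scene" or "top" or "wrist"; returns the picture (480x640x3 uint8, blue, green, red); there is no depth.
- r.camera_model(name): a dict with "K" (3x3 intrinsics, pixels), "dist_coeffs" ([k1, k2, p1, p2, k3] as OpenCV has them; the pictures are not rectified), "extrinsics" (4x4, takes a point from camera to world coordinates); the wrist camera has in their place "hand_eye" (4x4, takes a point from camera to tool coordinates, whose origin is the TCP and whose axes are the flange's). Camera axes: x right, y down, z forward; pixel columns grow to the right and rows downward; lengths in m; the calibration is good to about 2 mm. A picture is of the moment at which its call begins: read the wrist's pose just before it. camera_model takes no time and is no camera call.
- r.hand_in(): hands the job in; it is judged then, once.
Trained networks look in the newest picture that a camera, given by its name, has taken for a name from the list of things; names that differ only in an ending like _2 or _b are one class to them, and where a whole thing is asked for, a point or a joint stands for the part that bears it (a point fixed in the world has none). Each returns a list of dicts, best first, with "confidence" (0 to 1); they miss things now and then, are a little off and sometimes report something else, mostly with a low value. They report only what shows in the picture. A call takes as long as a camera call. They do not tell look-alikes from the thing itself.
- r.recognise(camera, thing): "xy" ([column, row] in pixels, amid what is visible of it).
- r.outline_of(camera, thing): "pixels" (480x640 bool, what is visible of it) and "xy" ([column, row] in pixels, amid what is visible of it).
The state is a dict: "time_s": time; "joint_positions": joint angles; "qd": joint speeds; "joint_torque": joint torques, N m; "eef_pos": TCP position; "orientation": TCP orientation; "wrist_force": force on the tool from outside, world axes, zero at the start; "wrist_torque": the same for the moment, N m; "grip_width": opening from 0.0 (shut) to 1.0 (fully open); "finger_force": force on a finger pad.
Only numpy, scipy, OpenCV 4.12 (cv2) and the standard library are available. Lean on these libraries where they do the work, as an engineer would, in place of code of your own. Each camera call takes 0.05 s, during which the arm holds its last target. There are 200 camera calls.

TASK

The small melting pot on the bench is cold and has to be recharged. Turn the winged knob to swing the cover right off the mouth, use the draw hook (not your fingers) to lift the solid metal heel out of the pot by its wire loop and stand it upright in the shallow steel tray, then drop all the little ingots lying on the bench into the pot. Finish with the cover swung fully shut and the hook hanging in the slot of its wooden stand, and do not knock over or push about the brush tin, the bottle and the screwdriver.

Things in the scene. Friction and masses are not known exactly. Their poses are not given: they have to be found in the camera images.
- pot: Bench-top metal melting pot, fixed: a ribbed steel cylinder 130 mm across, 135 mm high, with a round bore 64 mm across and 113 mm deep, open at the top (floor 22 mm above the bench, flat rim 33 mm wide). Origin on the bench under the bore's axis, z up. The pivot of its swing cover stands at x = 0, y = -72 mm; a grey control box adjoins beyond the pivot on the -y side.
- pot_mouth (a point): Centre of the bore's mouth, 135 mm above the bench, axes as the pot's.
- control_box (a point): Middle of the top of the pot's control box, 160 mm above the bench; the box is 70 mm along the pot's x and 54 mm along its y, and its face towards the pivot is 36 mm from the pivot axis.
- cover (a joint): Angle of the swing cover, rad: 0 = shut over the mouth (end stop), 1.65 = fully aside (end stop). It grows clockwise seen from above; the cover swings to the pot's +x side. Knob and cover are one piece, with 0.07 N m of friction, and stay where left. The bore is wholly clear from about 1.05 rad; 1.4 or more leaves room for a gripper.
- knob_grip (a point): On the pivot axis, 171 mm above the bench, in the brass winged knob: an upright flat blade 52 mm long, 8 mm thick, 26 mm high (149 to 175 mm above the bench). Its y axis runs along the blade and, when shut, points from the pivot to the bore. The blade's ends sweep past the control box with 10 mm to spare.
- cover_disc (a point): Top centre of the cover's steel disc, 76 mm across, 72 mm from the pivot axis, 9 mm above the mouth (the arm to it is equally high).
- heel: Loose solidified heel of white metal, about 0.4 kg: a disc 54 mm across, 28 mm high, with a steel wire loop upright on top. Stands at the start on the floor of the bore, under the cover. Origin: centre of its underside, z up. The loop lies in its y-z plane: 4 mm wire, legs at y = +-14 mm, narrowing above to a level crown 14 mm long, centre line 66 mm above the origin.
- loop_top (a point): Middle of the loop's crown, on the wire's centre line; about 47 mm below the mouth at the start.
- draw_hook: Loose draw hook, 0.1 kg, hanging at the start in the stand's slot by its handle. Origin: centre of the handle's underside, z up. Flat wooden handle above it: 40 mm along x, 26 mm along y, 75 mm high. Steel shank of 6 mm bar below it: straight down 45 mm, then cranked over to x = -8 mm (by 60 mm down), and at 105 mm down a crossbar to x = +8 mm.
- hook_bottom (a point): Middle of the hook's crossbar (on its centre line), on the axis, 105 mm below the handle's underside. From the crossbar's +x end a blunt tip turns up, ending 15 mm above this point. The hook lies in its x-z plane, 22 mm wide and 6 mm thick over all; the gap between shank and tip is 10 mm, centred on the axis, and is entered from above on the +x side, over the tip.
- stand: Plywood tool stand, fixed: a board 100 x 90 mm, 16 mm thick, its top 140 mm above the bench, on two side cheeks 62 mm apart. Through the board goes a slot 34 mm along x and 15 mm along y. Origin on the bench under the slot, z up.
- stand_slot (a point): Centre of the slot, level with the board's top, 140 mm above the bench.
- tray: Shallow square steel tray, fixed, 150 x 150 mm outside, 18 mm high, 3 mm walls. Origin: centre of its underside.
- tray_in (a point): Centre of the tray's inner floor.
- ingot0: Loose cast ingot of white metal, 42 mm along x, 18 x 18 mm across, 95 g, the upper edges bevelled, lying on the bench. Origin at its middle. 2 to 4 of the four are present; all of them are alike and belong in the pot.
- ingot1: Loose cast ingot of white metal, 42 mm along x, 18 x 18 mm across, 95 g, the upper edges bevelled, lying on the bench. Origin at its middle. 2 to 4 of the four are present; all of them are alike and belong in the pot.
- ingot2: Loose cast ingot of white metal, 42 mm along x, 18 x 18 mm across, 95 g, the upper edges bevelled, lying on the bench. Origin at its middle. 2 to 4 of the four are present; all of them are alike and belong in the pot.
- ingot3: Loose cast ingot of white metal, 42 mm along x, 18 x 18 mm across, 95 g, the upper edges bevelled, lying on the bench. Origin at its middle. 2 to 4 of the four are present; all of them are alike and belong in the pot.
- brush_tin: Bystander: steel tin 72 mm across, 105 mm high, with brushes standing to about 230 mm. Origin: centre of its underside.
- oil_bottle: Bystander: amber bottle 60 mm across, 150 mm high. Origin: centre of its underside.
- screwdriver: Bystander: screwdriver about 200 mm long lying on the bench beyond the pot, roughly along y. Origin near its middle, on the underside.
Not all that is in view belongs to the job. Leave any turquoise look-alike of the ingot2 alone. What is shaped like the ingot0 but green is not meant.

How it is judged:
On the way, in this order (a step that is already met when the one before it is completed fails the run):
1. the cover is swung off the mouth (more than 1.0 rad) (value of joint cover above 1 rad), for 0.2 s.
2. the heel stands upright and still in the tray, off the hook (horizontal distance between heel and tray_in below 0.066 m and z of heel in the frame of tray_in between -0.006 and 0.006 m and angle between heel's own z axis and vertical below 0.15 rad and linear speed of heel below 0.03 m/s and contact force between heel and draw_hook below 0.3 N), for 0.3 s.
3. all the ingots present are down in the pot and the cover is still open (horizontal distance between each of ingot0, ingot1, ingot2, ingot3 and pot_mouth below 0.034 m and z of each of ingot0, ingot1, ingot2, ingot3 in the frame of pot_mouth below -0.012 m and value of joint cover above 0.8 rad), for 0.2 s.
At the end, for the whole second after the job is handed in: Cover within 0.1 rad of shut; every ingot in the bore, its centre over 12 mm below the mouth; heel upright (0.15 rad) and still on the tray floor; hook still in the slot, its handle on the board (8 mm in height, 14 mm sideways, 0.2 rad tilt) (value of joint cover below 0.1 rad and horizontal distance between each of ingot0, ingot1, ingot2, ingot3 and pot_mouth below 0.034 m and z of each of ingot0, ingot1, ingot2, ingot3 in the frame of pot_mouth below -0.012 m and horizontal distance between heel and tray_in below 0.066 m and z of heel in the frame of tray_in between -0.006 and 0.006 m and angle between heel's own z axis and vertical below 0.15 rad and linear speed of each of heel, draw_hook below 0.03 m/s and horizontal distance between draw_hook and stand_slot below 0.014 m and z of draw_hook in the frame of stand_slot between -0.006 and 0.008 m and angle between draw_hook's own z axis and vertical below 0.2 rad); the robot touches nothing.
It fails at once if the heel is taken with the fingers while it is still in the pot (contact force between the fingers and heel above 1 N and horizontal distance between heel and pot_mouth below 0.04 m and z of heel in the frame of pot_mouth below 0 m).
It fails at once if the brush tin, the bottle or the screwdriver is pushed more than 40 mm or knocked over (distance of any of brush_tin, oil_bottle, screwdriver from where it was at the start of the episode above 0.04 m or angle between any of brush_tin, oil_bottle's own z axis and vertical above 0.4 rad).
Of ingot0, ingot1, ingot2, ingot3 only 2 to 4 are there at a start; the rules pass over those that are not, and their reading is None.
At some moment in a run one of ingot0, ingot1, ingot2, ingot3 may be knocked a few centimetres aside while the robot is not near it.
It also fails if it takes over 208 s, if anything falls off the work surface, if the arm or the gripper's body presses on something with over 40 N, if the wrist force passes 120 N, or if a joint passes its speed limit or range.

## Working session

There is one attempt and no reset: what is moved stays moved. The work goes in short steps, Python scripts to look and compute and a shell command to move; the robot and the scene stay as the last step left them, time stands still between calls to the robot, and variables do not carry over. Pictures are saved under pics/ and viewed, at most 14 in all, crops included, and the job is handed in when it is done.

```bash
mkdir -p pics; ls; cat > h.py <<'E'
import numpy as np,cv2
from station import r
from scipy.spatial.transform import Rotation as R
def ray(cam,uv,st=None):
    m=r.camera_model(cam);K=np.array(m["K"]);d=np.array(m["dist_coeffs"])
    p=cv2.undistortPoints(np.array([[uv]],float),K,d)[0,0]
    T=ext(cam,st)
    return T[:3,3],T[:3,:3]@np.array([p[0],p[1],1])
def ext(cam,st=None):
    m=r.camera_model(cam)
    if cam!="wrist": return np.array(m["extrinsics"])
    return tool(st)@np.array(m["hand_eye"])
def tool(st=None):
    st=st or r.state();q=st["orientation"];T=np.eye(4);T[:3,:3]=R.from_quat([q[1],q[2],q[3],q[0]]).as_matrix();T[:3,3]=st["eef_pos"];return T
def onz(cam,uv,z,st=None):
    o,d=ray(cam,uv,st);return o+d*(z-o[2])/d[2]
def proj(cam,P,st=None):
    m=r.camera_model(cam);T=np.linalg.inv(ext(cam,st))
    return cv2.projectPoints(np.array(P,float).reshape(-1,3),cv2.Rodrigues(T[:3,:3])[0],T[:3,3],np.array(m["K"]),np.array(m["dist_coeffs"]))[0][:,0]
E
python3 - <<'E'
from h import *
for c in ("scene","top"):
    cv2.imwrite(f"pics/{c}0.png",r.get_image(c))
    m=r.camera_model(c);print(c,np.round(np.array(m["extrinsics"]),3).tolist(),np.round(m["K"],0).tolist())
T=tool();print(np.round(T,3).tolist())
print(np.round(r.camera_model("wrist")["hand_eye"],3).tolist())
for n in ["pot","knob_grip","cover_disc","draw_hook","stand","tray","ingot0","brush_tin","oil_bottle","screwdriver"]:
    for c in ("top","scene"):
        print(n,c,[(np.round(d["xy"]).tolist(),round(d["confidence"],2)) for d in r.recognise(c,n)])
E
```

```text
pics
scene [[0.329, 0.726, -0.604, 1.175], [0.944, -0.262, 0.2, -0.176], [-0.013, -0.636, -0.772, 0.859], [0.0, 0.0, 0.0, 1.0]] [[557.0, 0.0, 312.0], [0.0, 557.0, 237.0], [0.0, 0.0, 1.0]]
top [[0.016, -0.998, 0.053, 0.521], [-1.0, -0.017, -0.023, 0.019], [0.024, -0.052, -0.998, 1.315], [0.0, 0.0, 0.0, 1.0]] [[555.0, 0.0, 311.0], [0.0, 555.0, 236.0], [0.0, 0.0, 1.0]]
[[-0.968, 0.25, -0.0, 0.125], [0.25, 0.968, -0.002, 0.483], [0.0, -0.002, -1.0, 0.197], [0.0, 0.0, 0.0, 1.0]]
[[-0.001, -0.949, -0.316, 0.081], [1.0, -0.001, 0.0, -0.0], [-0.0, -0.316, 0.949, -0.176], [0.0, 0.0, 0.0, 1.0]]
pot top [([245.0, 286.0], 0.7), ([327.0, 199.0], 0.57)]
pot scene [([292.0, 298.0], 0.69)]
knob_grip top [([315.0, 198.0], 0.83), ([369.0, 296.0], 0.53)]
knob_grip scene [([307.0, 269.0], 0.89)]
cover_disc top [([313.0, 192.0], 0.92)]
cover_disc scene [([308.0, 267.0], 0.83), ([302.0, 224.0], 0.62), ([293.0, 298.0], 0.32)]
draw_hook top [([454.0, 260.0], 0.92)]
draw_hook scene [([112.0, 241.0], 0.84)]
stand top [([433.0, 260.0], 0.71), ([317.0, 195.0], 0.47)]
stand scene [([135.0, 285.0], 0.82), ([261.0, 232.0], 0.39)]
tray top [([164.0, 257.0], 0.62)]
tray scene []
ingot0 top [([317.0, 327.0], 0.64), ([324.0, 290.0], 0.52), ([290.0, 287.0], 0.47), ([246.0, 290.0], 0.44)]
ingot0 scene [([214.0, 242.0], 0.75), ([260.0, 200.0], 0.64), ([349.0, 209.0], 0.55), ([299.0, 223.0], 0.49), ([261.0, 231.0], 0.48)]
brush_tin top [([193.0, 169.0], 0.83)]
brush_tin scene [([475.0, 277.0], 0.76), ([447.0, 210.0], 0.37)]
oil_bottle top [([424.0, 178.0], 0.6)]
oil_bottle scene [([170.0, 366.0], 0.75)]
screwdriver top [([333.0, 127.0], 0.63)]
screwdriver scene [([320.0, 416.0], 0.75)]
```

View pics/scene0.png

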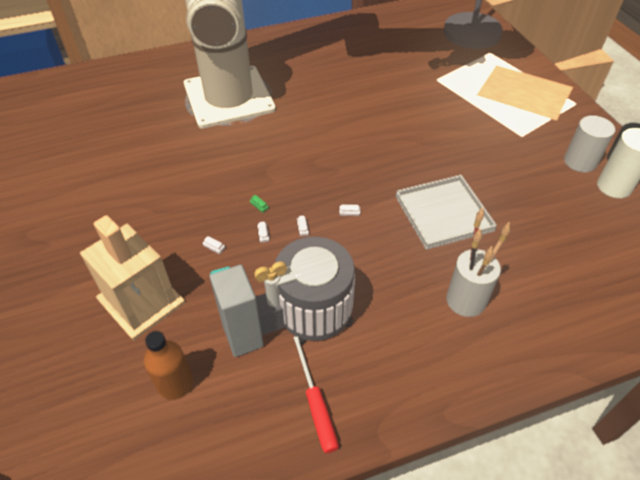

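View pics/top0.png

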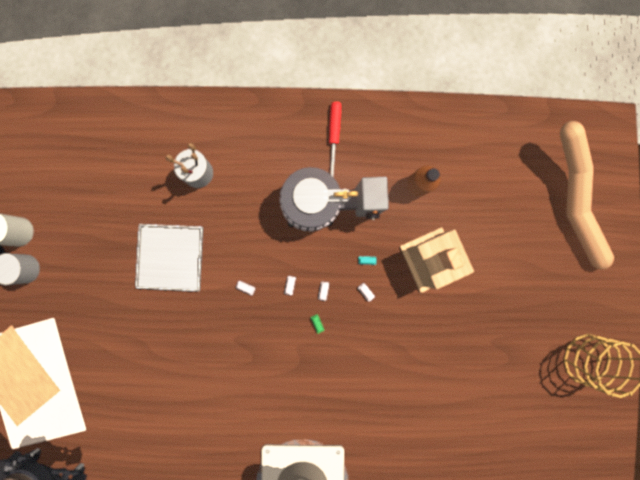

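The scene and top pictures agree. Four white ingots lie at top (246,288), (290,285), (324,290) and (366,292); the turquoise (367,260) and green (318,324) ones are decoys. The pot is at (311,199) with its knob at (345,195), the tray at (169,258), and the stand at (437,260) with the hook handle in it.

```bash
python3 - <<'E'
from h import *
im=r.get_image("top")
a=cv2.resize(im[150:310,230:390],(480,480),interpolation=cv2.INTER_CUBIC);b=cv2.resize(im[210:310,385:485],(300,300),interpolation=cv2.INTER_CUBIC)
c=np.zeros((480,790,3),np.uint8);c[:,:480]=a;c[:300,485:785]=b
cv2.imwrite("pics/crop1.png",c)
def out(n,z,k):
    for d in r.outline_of("top",n)[:k]:
        m=d["pixels"].astype(np.uint8)
        cs=max(cv2.findContours(m,cv2.RETR_EXTERNAL,cv2.CHAIN_APPROX_NONE)[0],key=cv2.contourArea)[:,0]
        P=np.array([onz("top",p,z)[:2] for p in cs.astype(float)],np.float32)
        rc=cv2.minAreaRect(P*1000);print(n,round(d["confidence"],2),np.round(d["xy"]),np.round(rc[0],1),np.round(rc[1],1),round(rc[2],1))
out("ingot0",.012,8);out("tray",.018,1);out("cover_disc",.144,1);out("draw_hook",.215,1);out("stand",.14,1);out("knob_grip",.172,1);out("brush_tin",.1,1);out("oil_bottle",.1,1)
E
```

```text
ingot0 0.69 [316. 326.] [384.8 -29.8] [40.9 17.8] 27.5
ingot0 0.66 [368. 293.] [ 460.  -143.3] [41.  18.4] 37.8
ingot0 0.62 [291. 288.] [473.6  37.1] [20.2 43.6] 79.7
ingot0 0.46 [366. 262.] [ 534.7 -143.9] [16.5 40.3] 0.9
ingot0 0.45 [320. 288.] [462.7 -42.4] [39.8 18.8] 0.9
cover_disc 0.82 [314. 195.] [680.  -32.3] [ 74.1 132.7] 22.6
draw_hook 0.82 [453. 255.] [ 539.  -288.6] [42.3 42. ] 22.7
stand 0.74 [430. 260.] [ 539.2 -279.7] [115.4 127. ] 25.5
knob_grip 0.84 [315. 196.] [658.2 -32.1] [127.6  72. ] 73.0
brush_tin 0.61 [196. 169.] [736.2 259.5] [110.3  67.3] 46.1
oil_bottle 0.76 [425. 178.] [ 714.2 -260.3] [60.3 81.1] 37.8
```

View pics/crop1.png

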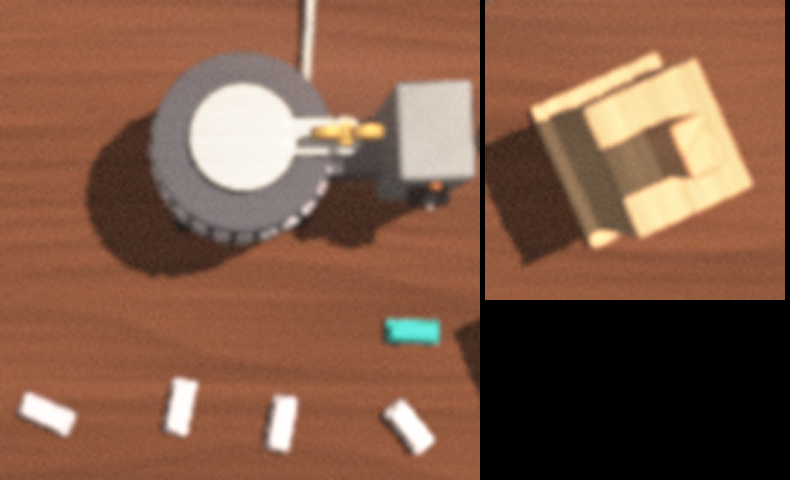

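The enlarged crop shows four white ingots, the turquoise one apart from them, the cover shut over the mouth with the brass knob to its right, and the stand turned about 25°. The four white ones fit the description; turquoise and green are excluded.

```bash
cat > go.py <<'E'
import sys
from h import *
# go.py x y z [tool-y yaw deg]: shift in tool axes & twist in row units from the measured pose
a=[float(v) for v in sys.argv[1:]];T=tool()
d=T[:3,:3].T@(np.array(a[:3])-T[:3,3])/.12
y=np.degrees(np.arctan2(T[1,1],T[0,1]))
t=0
if len(a)>3: t=-((a[3]-y+180)%360-180)/90
print("shift",np.round(d,3),"twist",round(t,3),"| tcp",np.round(T[:3,3],4),"y-yaw",round(y,1))
E
python3 - <<'E'
from h import *
f=lambda u,v,z:np.round(onz("top",(u,v),z)*1000,1)[:2]
A=lambda p,z:f(230+p[0]/3,150+p[1]/3,z);B=lambda p,z:f(385+(p[0]-485)/3,210+p[1]/3,z)
d=A((243,136),.144);k=A((347,132),.175);print("disc",d,"knob",k,np.linalg.norm(d-k),"dir",np.degrees(np.arctan2(*(d-k)[::-1])))
print("knob ends",A((312,132),.175),A((384,132),.175))
print("box top",[A(p,.16).tolist() for p in((398,83),(470,81),(474,178),(402,181))])
c=[B(p,.14) for p in((583,107),(693,60),(752,183),(640,238))];print("board",c,np.mean(c,0))
for i in range(4):e=c[(i+1)%4]-c[i];print(np.linalg.norm(e),np.degrees(np.arctan2(e[1],e[0])))
print("handle top",B((695,145),.215))
print("tray",f(169,258,.018),[f(*p,.018).tolist() for p in((137,225),(202,226),(201,291),(136,290))])
E
python3 go.py 0.62 -0.1 0.25 180
```

```text
disc [669.6  -7.7] knob [669.9 -78.8] 71.10063290857543 dir 90.24175290926807
knob ends [669.4 -54.6] [ 670.4 -104.4]
box top [[707.2, -115.6], [709.9, -166.5], [641.3, -169.8], [638.1, -119.0]]
board [array([ 566.6, -237.8]), array([ 601.7, -317.9]), array([ 514. , -361.8]), array([ 473.8, -279.9])] [ 539.025 -299.35 ]
87.45295878356545 -66.33685929180564
98.07395168952871 -153.40882215828825
91.2340397001032 116.14376627290939
101.90314028527285 24.40207530963082
handle top [ 539.4 -298. ]
tray [532.4 319.8] [[608.6, 398.6], [608.8, 243.9], [456.8, 242.5], [455.8, 396.5]]
shift [-5.211 -3.681 -0.438] twist -1.161 | tcp [0.1251 0.4841 0.1975] y-yaw 75.5
```

```bash
python3 -m inch '[[-0.5,-0.35,-0.45,0,0],[-1,-0.7,-0.45,0,0],[-1,-0.7,-0.45,0,0],[-1,-0.7,-0.45,0,0]]'
for i in 1 2 3; do python3 -m inch '[[-0.4,-0.3,0,0,0],[-1,-0.7,0,0,0],[-1,-0.7,0,0,0],[-1,-0.7,0,0,0]]' | tail -c 300; done
python3 -m inch '[[-1,-0.7,0,0,0],[-1,-0.7,0,0,0],[-1,-0.7,0,0,0],[-1,-0.7,0,0,0],[-1,-0.7,0,-1,0],[-1,-0.7,0,-1,0],[-1,-0.7,0,-1,0],[-1,-0.7,0,-1,0],[-1,-0.7,0,-1,0],[-1,-0.7,0,-1,0],[-1,-0.7,0,-1,0],[-1,-0.7,0,-1,0],[-1,-0.7,0,-1,0],[-1,-0.7,0,-1,0],[-1,-0.7,0,-1,0]]' | tail -c 300; python3 go.py 0.67 -0.079 0.25 181
```

```text
time_s: 1.95
eef_pos: [0.2227, 0.3703, 0.2533]
orientation: [0.001, 0.128, 0.992, 0.001]
wrist_force: [-1.0, 0.8, -0.2]
grip_width: 1.006
finger_force: 0.0
time_s: 2.35
eef_pos: [0.3182, 0.2581, 0.2515]
orientation: [0.001, 0.13, 0.991, -0.0]
wrist_force: [-0.1, 1.0, 0.3]
grip_width: 1.002
finger_force: 0.0
time_s: 2.75
eef_pos: [0.4133, 0.1475, 0.2511]
orientation: [0.0, 0.129, 0.992, -0.0]
wrist_force: [-0.5, 0.6, -0.3]
grip_width: 1.002
finger_force: 0.0
time_s: 3.15
eef_pos: [0.5084, 0.0368, 0.2502]
orientation: [-0.0, 0.128, 0.992, -0.0]
wrist_force: [-0.0, -0.1, -0.8]
grip_width: 1.004
finger_force: 0.0
time_s: 4.65
eef_pos: [0.6004, -0.0695, 0.2515]
orientation: [0.0, -0.615, 0.789, 0.001]
wrist_force: [-0.3, 1.1, 0.5]
grip_width: 0.998
finger_force: 0.0
shift [-0.065 -0.582  0.012] twist -0.168 | tcp [ 0.6004 -0.0695  0.2515] y-yaw 165.9
```

```bash
python3 -m inch '[[-0.065,-0.58,0.01,-0.16,0],[-0.065,-0.58,0.01,-0.16,0],[-0.065,-0.58,0.01,-0.16,0],[-0.065,-0.58,0.01,-0.16,0],[-0.065,-0.58,0.01,-0.16,0]]' | head -3
python3 - <<'E'
from h import *
im=r.get_image("wrist");cv2.imwrite("pics/w1.png",im)
print(np.round(proj("wrist",[[.67,-.079,.175],[.67,-.053,.175],[.67,-.105,.175],[.67,-.007,.144]]),0).tolist())
E
```

```text
time_s: 5.15
eef_pos: [0.6696, -0.0809, 0.2511]
orientation: [0.0, -0.707, 0.708, 0.0]
[[320.0, 226.0], [320.0, 260.0], [320.0, 190.0], [320.0, 295.0]]
```

View pics/w1.png

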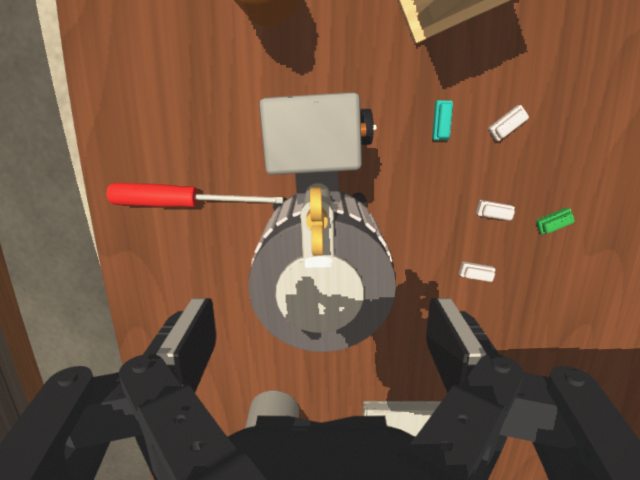

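The knob blade runs from (316,187) to (317,255), matching the projection within 3 px. I'll descend onto it and grip.

```bash
python3 -m inch '[[0,-0.01,0.3,0,0],[0,-0.01,0.5,0,0],[0,-0.01,0.65,0,0],[0,-0.01,0.75,0,0],[0,-0.01,0.82,0,0],[0,-0.01,0.82,0,0.4],[0,-0.01,0.82,0,0.7],[0,-0.01,0.82,0,0.95],[0,-0.01,0.82,0,1],[0,-0.01,0.82,0,1],[0,-0.01,0.82,0,1],[0,-0.01,0.82,0,1],[0,-0.01,0.82,0,1]]' 50
```

```text
time_s: 6.5
eef_pos: [0.6715, -0.0825, 0.1519]
orientation: [-0.0, -0.707, 0.708, 0.0]
wrist_force: [-0.1, -0.0, 0.1]
grip_width: -0.003
finger_force: 0.0
```

```bash
python3 - <<'E'
from h import *
cv2.imwrite("pics/w2.png",r.get_image("wrist"))
E
```

```text
(no output)
```

View pics/w2.png

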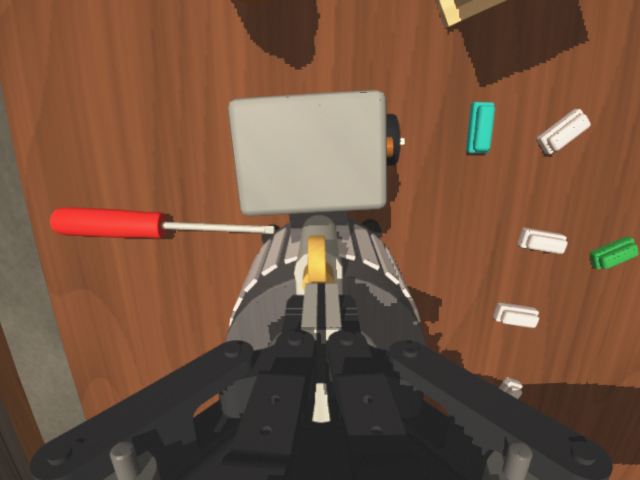

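```bash
python3 - <<'E'
from h import *
st=r.state()
print("now tcp",proj("wrist",[st["eef_pos"],[.6715,-.0825,.175],[.6715,-.108,.175],[.6715,-.108,.149]]).round(0).tolist())
s1=dict(st);s1["eef_pos"]=[.6696,-.0809,.2511]
for z in (.12,.14,.15,.175): print(z,onz("wrist",(317,187),z,s1).round(4),onz("wrist",(317,235),z).round(4))
m=r.camera_model("wrist");print(m["K"],m["dist_coeffs"])
E
```

```text
now tcp [[320.0, 269.0], [320.0, 290.0], [320.0, 237.0], [320.0, 220.0]]
0.12 [ 0.6724 -0.0948  0.12  ] [ 0.6734 -0.0894  0.12  ]
0.14 [ 0.6722 -0.0992  0.14  ] [ 0.6732 -0.0965  0.14  ]
0.15 [ 0.6721 -0.1014  0.15  ] [ 0.6731 -0.1001  0.15  ]
0.175 [ 0.6718 -0.1069  0.175 ] [ 0.6729 -0.1091  0.175 ]
[[375.1790738    0.         320.82004205]
 [  0.         375.1790738  226.99791635]
 [  0.           0.           1.        ]] [-0.07560691  0.          0.          0.          0.        ]
```

```bash
python3 - <<'E'
from h import *
s=r.state();print(s["grip_width"],s["finger_force"],s["wrist_force"],s["time_s"])
im=cv2.imread("pics/w2.png")[215:365,240:400];cv2.imwrite("pics/w2c.png",cv2.resize(im,None,fx=4,fy=4,interpolation=cv2.INTER_CUBIC))
E
```

```text
0.000861660035630637 0.0 [-0.02750744  0.31736604 -0.12178955] 6.55
```

View pics/w2c.png

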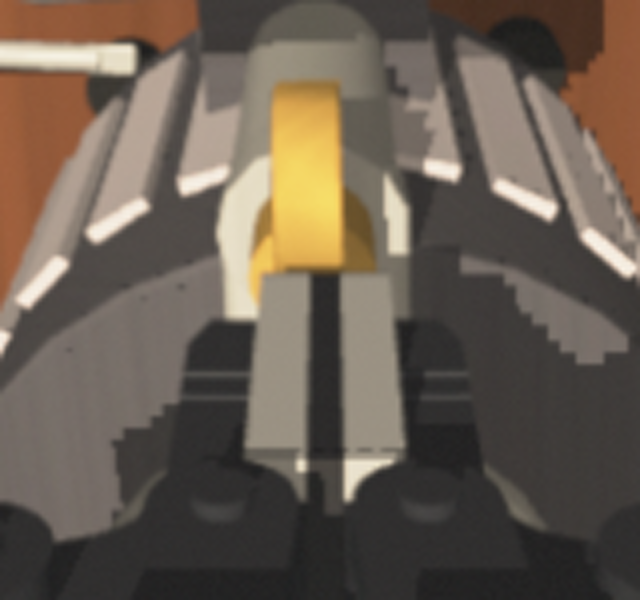

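The blade lies at rows 235–285, yet the shut fingers (tips at row ~283) did not take it. I'll check from the scene camera where the tips really are.

```bash
python3 - <<'E'
from h import *
s=r.state();p=np.array(s["eef_pos"])
im=r.get_image("scene")
q=proj("scene",[p,p+[0,0,.038],[.671,-.0825,.175],[.671,-.1085,.175],[.671,-.0565,.175]]);print(q.round(0).tolist())
im2=im.copy()
u0,v0=int(q[0][0])-60,int(q[0][1])-60
c=cv2.resize(im2[v0:v0+110,u0:u0+120],None,fx=5,fy=5,interpolation=cv2.INTER_CUBIC)
for (u,v),col in zip(q,[(0,0,255),(255,0,0),(0,255,0),(0,255,0),(0,255,0)]): cv2.circle(c,(int((u-u0)*5),int((v-v0)*5)),3,col,-1)
cv2.imwrite("pics/s2.png",c)
E
```

```text
[[268.0, 275.0], [266.0, 260.0], [266.0, 266.0], [250.0, 270.0], [283.0, 261.0]]
```

View pics/s2.png

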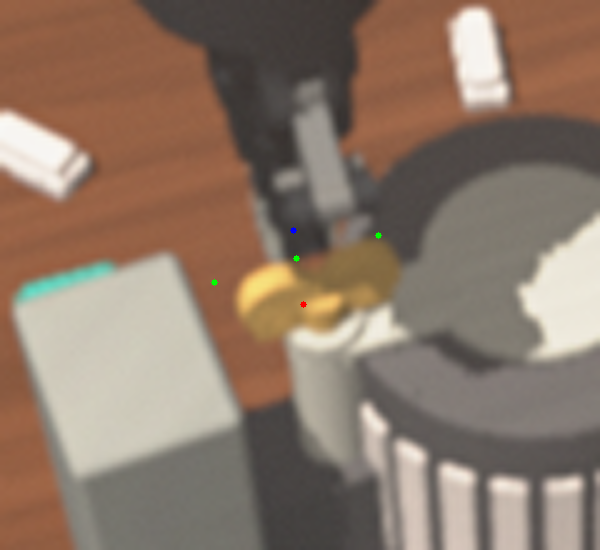

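The picture shows the shut fingertips ending at the knob's top, about 35 mm above where the TCP is reported. I'll reopen, go down in small steps watching the force, and close again.

```bash
python3 -m inch '[[0,0,0,0,0.5],[0,0,0,0,0.2],[0,0,0,0,0],[0,0,0,0,0],[0,0,0,0,0],[0,0,0,0,0],[0,0,0,0,0]]' | tail -3
python3 -m inch '[[0,0,0.02,0,0],[0,0,0.04,0,0],[0,0,0.06,0,0],[0,0,0.06,0,0]]' | sed -n '2p;4,5p'
python3 -m inch '[[0,0,0.02,0,0],[0,0,0.04,0,0],[0,0,0.06,0,0],[0,0,0.06,0,0]]' | sed -n '2p;4,5p'
python3 -m inch '[[0,0,0,0,0.5],[0,0,0,0,0.8],[0,0,0,0,1],[0,0,0,0,1],[0,0,0,0,1],[0,0,0,0,1],[0,0,0,0,1],[0,0,0,0,1]]' | sed -n '2p;4,6p'
```

```text
wrist_force: [-0.1, -0.1, -0.2]
grip_width: 0.999
finger_force: 0.0
eef_pos: [0.6711, -0.0824, 0.1439]
wrist_force: [-0.1, -0.1, -0.1]
grip_width: 1.001
eef_pos: [0.6711, -0.0824, 0.1369]
wrist_force: [-0.2, -0.0, -0.4]
grip_width: 0.997
eef_pos: [0.673, -0.0826, 0.1379]
wrist_force: [6.6, -0.1, -0.9]
grip_width: 0.065
finger_force: 48.8
```

```bash
python3 -m inch '[[0,0,0,0,0.6],[0,0,0,0,0.6],[0,0,0,0,0.6],[0,0,0,0,0.6],[0,-0.015,0.02,0,0.6],[0,-0.015,0.04,0,0.6],[0,-0.015,0.06,0,0.6],[0,-0.015,0.06,0,0.6]]' | sed -n '2p;4,5p'
python3 -m inch '[[0,0,0.02,0,0.6],[0,0,0.04,0,0.6],[0,0,0.04,0,0.6]]' | sed -n '2p;4,5p'
python3 -m inch '[[0,0,0,0,0.8],[0,0,0,0,1],[0,0,0,0,1],[0,0,0,0,1],[0,0,0,0,1],[0,0,0,0,1],[0,0,0,0,1]]' | sed -n '2p;4,6p'
```

```text
eef_pos: [0.6728, -0.0824, 0.1295]
wrist_force: [0.2, -0.4, 1.2]
grip_width: 0.401
eef_pos: [0.673, -0.0824, 0.125]
wrist_force: [0.1, -0.3, -1.0]
grip_width: 0.4
eef_pos: [0.673, -0.0825, 0.1258]
wrist_force: [-3.4, 0.5, 2.0]
grip_width: 0.079
finger_force: 51.3
```

```bash
python3 -m inch '[[0,0,0,0.06,1],[0,0,0,0.12,1],[0,0,0,0.18,1],[0,0,0,0.24,1],[0,0,0,0.3,1],[0,0,0,0.3,1]]' | sed -n '2,6p'; python3 - <<'E'
from h import *
print(r.state()["wrist_torque"],r.state()["joint_positions"])
E
```

```text
eef_pos: [0.6709, -0.082, 0.1257]
orientation: [-0.002, -0.521, 0.853, 0.002]
wrist_force: [-8.5, 0.7, 5.4]
grip_width: 0.076
finger_force: 51.7
[0.26010696 1.63639503 0.02789971] [-1.21773135e-01  6.36485803e-01  4.28542198e-01  1.36725480e+00
  3.64246254e-04 -1.21828008e+00]
```

```bash
python3 -m inch '[[0,0,0,0.06,1],[0,0,0,0.12,1],[0,0,0,0.18,1],[0,0,0,0.24,1],[0,0,0,0.3,1],[0,0,0,0.36,1],[0,0,0,0.42,1],[0,0,0,0.48,1],[0,0,0,0.54,1],[0,0,0,0.6,1],[0,0,0,0.66,1],[0,0,0,0.66,1],[0,0,0,0.66,1]]' | sed -n '2,6p'
python3 -m inch '[[0,0,0,0,0.6],[0,0,0,0,0.6],[0,0,0,0,0.6],[0,0,0,0,0.6],[0,0,-0.5,0,0.6],[0,0,-0.9,0,0],[0,0,-0.9,0,0],[0,0,-0.9,0,0],[0,0,-0.9,0,0]]' | sed -n '2,5p'
python3 go.py 0.67 -0.01 0.25 95
python3 go.py 0.67 -0.01 0.25 -90
```

```text
eef_pos: [0.6683, -0.0782, 0.1257]
orientation: [-0.005, -0.032, 0.999, 0.004]
wrist_force: [-14.5, 9.1, 9.6]
grip_width: 0.07
finger_force: 52.2
eef_pos: [0.6731, -0.0826, 0.2322]
orientation: [-0.001, -0.031, 1.0, 0.0]
wrist_force: [0.1, -0.7, -0.5]
grip_width: 0.997
shift [-0.011  0.606 -0.148] twist -0.017 | tcp [ 0.6731 -0.0826  0.2322] y-yaw 93.5
shift [-0.011  0.606 -0.148] twist -1.961 | tcp [ 0.6731 -0.0826  0.2322] y-yaw 93.5
```

```bash
python3 -m inch '[[-0.23,0.3,-0.4,0,0],[-0.23,0.62,-0.4,0,0],[-0.23,0.62,-0.4,0,0],[-0.23,0.62,-0.4,0,0]]' | sed -n '2,3p'
python3 - <<'E'
from h import *
st=r.state();im=r.get_image("wrist")
cv2.imwrite("pics/w3full.png",im)
q=proj("wrist",[[.67,-.007,.135],[.67,-.007,.088]],st);print(q.round(0).tolist(),st["eef_pos"])
for n in("heel","loop_top","cover_disc","pot"):print(n,[(np.round(d["xy"]).tolist(),round(d["confidence"],2)) for d in r.recognise("wrist",n)])
u,v=q[0].astype(int);u0=max(u-100,0);v0=max(v-80,0)
cv2.imwrite("pics/w3.png",cv2.resize(im[v0:v0+150,u0:u0+200],None,fx=4,fy=4,interpolation=cv2.INTER_CUBIC));print(u0,v0)
E
```

```text
eef_pos: [0.696, -0.005, 0.2791]
orientation: [-0.002, -0.032, 0.999, -0.0]
[[320.0, 171.0], [320.0, 163.0]] [ 0.69601855 -0.00500347  0.27908318]
heel [([318.0, 156.0], 0.79), ([76.0, 196.0], 0.72)]
loop_top [([322.0, 154.0], 0.96)]
cover_disc [([243.0, 236.0], 0.66)]
pot [([260.0, 174.0], 0.88)]
220 91
```

View pics/w3.png

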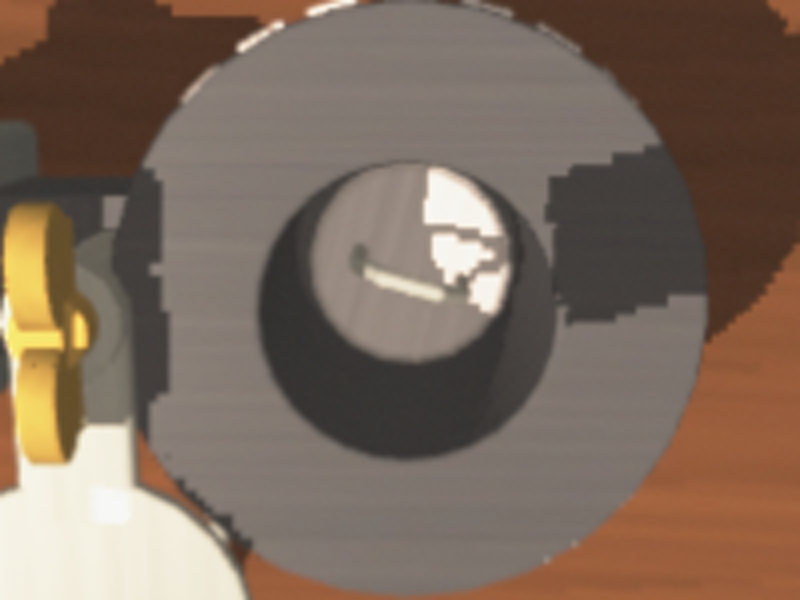

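The view shows the cover swung aside, the bore mouth centred at about (322,168), and the loop's crown inside from (310,158) to (331,165).

```bash
python3 - <<'E'
from h import *
s=r.state();w=lambda u,v,z:onz("wrist",(220+u/4,91+v/4),z,s)[:2].round(4)
print("mouth",w(407,310,.135),"knob",w(42,333,.175),"disc top z floor22+28",w(410,262,.05))
a,b=w(362,268,.088),w(442,296,.088);print(a,b,(a+b)/2,np.linalg.norm(a-b),np.degrees(np.arctan2(*(b-a)[::-1])))
print("loop_top net",onz("wrist",(322,154),.088,s).round(4))
E
python3 go.py 0.50 -0.25 0.33 117; python3 go.py 0.50 -0.25 0.33 -63
```

```text
mouth [ 0.668  -0.0086] knob [ 0.6697 -0.0781] disc top z floor22+28 [ 0.669  -0.0074]
[ 0.6661 -0.0196] [6.718e-01 4.000e-04] [ 0.66895 -0.0096 ] 0.02079639391817724 74.09244806947436
loop_top net [ 0.6616 -0.0086  0.088 ]
shift [ 1.75  -1.917 -0.409] twist -0.262 | tcp [ 0.6958 -0.0078  0.2805] y-yaw 93.4
shift [ 1.75  -1.917 -0.409] twist 1.738 | tcp [ 0.6958 -0.0078  0.2805] y-yaw 93.4
```

Pot centre is ≈(0.669,-0.008) and the loop's yaw ≈74°. On to the stand, for a closer look at the handle.

```bash
python3 -m inch '[[0.4,-0.4,-0.2,0,0],[0.85,-0.95,-0.4,0,0],[0.85,-0.95,-0.4,0,0],[0.85,-0.95,-0.4,0,0]]' | sed -n '2p'
python3 -m inch '[[0.4,-0.4,0,-0.09,0],[0.85,-0.95,0,-0.18,0],[0.85,-0.95,0,-0.24,0],[0.85,-0.95,0,-0.24,0],[0.85,-0.95,0,-0.24,0],[0.85,-0.95,0,-0.24,0]]' | sed -n '2p'
python3 - <<'E'
from h import *
st=r.state();im=r.get_image("wrist")
q=proj("wrist",[[.539,-.298,.215],[.539,-.299,.14]],st);print(q.round(0).tolist(),st["eef_pos"])
for n in("draw_hook","stand"):
  for d in r.outline_of("wrist",n)[:1]:
    ys,xs=np.where(d["pixels"]);print(n,np.round(d["xy"]),d["confidence"],xs.min(),xs.max(),ys.min(),ys.max())
cv2.imwrite("pics/w4.png",im)
E
```

```text
eef_pos: [0.5989, -0.1315, 0.3327]
eef_pos: [0.5071, -0.2462, 0.3293]
[[246.0, 217.0], [259.0, 195.0]] [ 0.50706962 -0.24618361  0.32928106]
draw_hook [251. 205.] 0.85 230 272 178 239
stand [277. 174.] 0.96 211 316 127 242
```

View pics/w4.png

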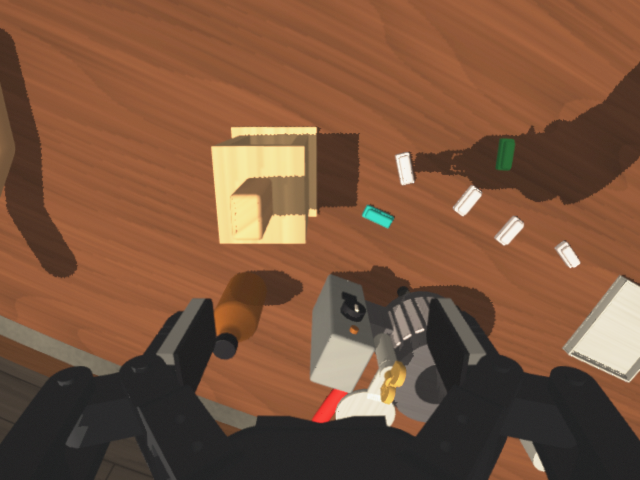

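Handle top is centred at (247,215) as predicted, its long side along the image's vertical, i.e. yaw ≈25°. I'll move over it and take it.

```bash
python3 go.py 0.539 -0.298 0.28 115
```

```text
shift [-0.05  -0.509  0.409] twist 0.003 | tcp [ 0.5076 -0.2454  0.3291] y-yaw 115.2
```

```bash
python3 -m inch '[[-0.05,-0.3,0,0,0],[-0.05,-0.51,0,0,0],[-0.05,-0.51,0.4,0,0],[-0.05,-0.51,0.4,0,0],[-0.05,-0.51,0.4,0,0]]' | sed -n '2p'
python3 - <<'E'
from h import *
st=r.state();im=r.get_image("wrist")
q=proj("wrist",[[.539,-.298,.215]],st);print(q.round(0).tolist(),st["eef_pos"])
d=r.outline_of("wrist","draw_hook")[:1]
for d in d:
    ys,xs=np.where(d["pixels"]);print(np.round(d["xy"]),d["confidence"],xs.min(),xs.max(),ys.min(),ys.max())
cv2.imwrite("pics/w5.png",im[150:450,170:470])
E
```

```text
eef_pos: [0.5376, -0.2979, 0.2797]
[[319.0, 231.0]] [ 0.53757047 -0.29788125  0.27974762]
[317. 218.] 0.94 298 336 182 258
```

View pics/w5.png

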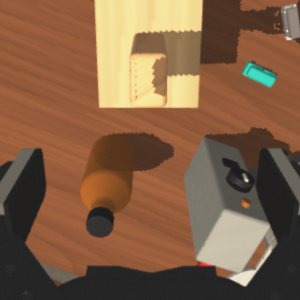

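The handle's top is centred at about (317,230), as predicted. I'll descend and grip.

```bash
python3 -m inch '[[0,0,0.3,0,0],[0,0,0.6,0,0],[0,0,0.8,0,0],[0,0,0.85,0,0],[0,0,0.9,0,0],[0,0,0.95,0,0],[0,0,1,0,0],[0,0,1,0,0]]' | sed -n '2p;4p'
python3 -m inch '[[0,0,0.04,0,0],[0,0,0.08,0,0],[0,0,0.12,0,0],[0,0,0.12,0,0.4],[0,0,0.12,0,0.6],[0,0,0.12,0,0.8],[0,0,0.12,0,0.8],[0,0,0.12,0,0.8],[0,0,0.12,0,0.8],[0,0,0.12,0,0.8],[0,0,0.12,0,0.8]]' 90
```

```text
eef_pos: [0.5383, -0.2995, 0.1617]
wrist_force: [-0.4, 0.5, -0.6]
time_s: 17.8
eef_pos: [0.5383, -0.2996, 0.1476]
orientation: [0.0, -0.217, 0.976, -0.0]
wrist_force: [0.3, -0.1, 3.0]
grip_width: 0.295
finger_force: 88.5
```

```bash
python3 -m inch '[[0,0,-0.05,0,0.8],[0,0,-0.2,0,0.8],[0,0,-0.5,0,0.8],[0,0,-0.8,0,0.8],[0,0,-1,0,0.8],[0,0,-1,0,0.8],[0,0,-1,0,0.8]]' | sed -n '2,5p'
python3 -m inch '[[0,0,-0.4,0,0.8],[0,0,-0.4,0,0.8],[0,0,-0.4,0,0.8],[0,0,-0.4,0,0.8]]' | sed -n '2,5p'
python3 - <<'E'
from h import *
st=r.state();p=np.array(st["eef_pos"]);im=r.get_image("scene")
T=tool(st);x=T[:3,0];hb=p-[0,0,.1126]
q=proj("scene",[hb,hb-.008*x,hb+.008*x]);print(q.round(0).tolist())
u,v=q[0].astype(int);u0=max(u-60,0);v0=v-90
c=cv2.resize(im[v0:v0+120,u0:u0+120],None,fx=5,fy=5,interpolation=cv2.INTER_CUBIC)
for (a,b),k in zip(q[:2],[(0,0,255),(255,0,0)]): cv2.circle(c,(int((a-u0)*5),int((b-v0)*5)),2,k,-1)
cv2.imwrite("pics/s5.png",c)
E
```

```text
eef_pos: [0.538, -0.2995, 0.2668]
orientation: [-0.0, -0.217, 0.976, -0.0]
wrist_force: [0.4, -0.3, -1.0]
grip_width: 0.288
eef_pos: [0.5379, -0.2994, 0.3135]
orientation: [-0.001, -0.217, 0.976, 0.001]
wrist_force: [0.0, -0.5, -1.8]
grip_width: 0.292
[[107.0, 229.0], [110.0, 232.0], [104.0, 226.0]]
```

View pics/s5.png

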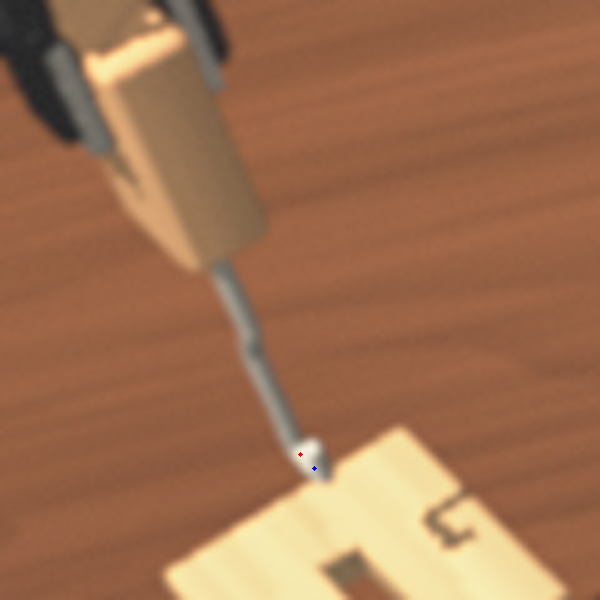

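The hook is clear of the board, the bright tip at crop (310,450) and the shank to its left. To settle which side the tip is on, I'll fit the wireframe for both cases to the grey pixels.

```bash
python3 - <<'E'
from h import *
st=r.state();p=np.array(st["eef_pos"]);T=tool(st);x=T[:3,0]
imgs=[r.get_image("scene")]
im=imgs[0];hsv=cv2.cvtColor(im,cv2.COLOR_BGR2HSV)
grey=(hsv[...,1]<70).astype(np.uint8)
W=[(0,0),(0,-.045),(-.008,-.06),(-.008,-.105),(.008,-.105),(.008,-.09)]
base=p+[0,0,.1476*0]-[0,0,.0076]
for s in(1,-1):
  best=[]
  pts=[]
  for a,b in zip(W[:-1],W[1:]):
    for t in np.linspace(0,1,30): c=np.array(a)*(1-t)+np.array(b)*t;pts.append(base+s*c[0]*x+[0,0,c[1]])
  q=proj("scene",pts)
  for du in range(-6,7):
    for dv in range(-6,7):
      m=np.zeros(grey.shape,np.uint8)
      cv2.polylines(m,[np.round((q+[du,dv])*8).astype(np.int32)],False,1,2,shift=3)
      roi=np.zeros_like(m);u,v=q.min(0).astype(int)-8;U,V=q.max(0).astype(int)+8;roi[v:V,u:U]=1
      g=grey*roi;best.append(((m&g).sum()/(m|g).sum(),du,dv))
  print("tip towards tool", "+x" if s>0 else "-x",sorted(best)[-3:])
u,v=proj("scene",[base-[0,0,.105]])[0].astype(int)
for row in grey[v-28:v+9,u-28:u+16]:print("".join(".#"[k] for k in row))
E
```

```text
tip towards tool +x [(np.float64(0.5054545454545455), 2, 4), (np.float64(0.5164835164835165), 1, 1), (np.float64(0.5164835164835165), 1, 2)]
tip towards tool -x [(np.float64(0.6624472573839663), 2, 3), (np.float64(0.676595744680851), 1, 0), (np.float64(0.7056277056277056), 2, 2)]
..............#####.........................
...............####.........................
...............####.........................
................####........................
................####........................
................####........................
.................###........................
.................###........................
.................####.......................
.................####.......................
.................#####......................
..................####......................
..................####......................
...................####.....................
...................####.....................
....................####....................
....................####....................
.....................####...................
.....................####...................
......................####..................
......................####..................
.......................####.................
.......................####.................
.......................#####................
........................####................
........................#####...............
.........................#######............
.........................########...........
.........................########...........
..........................#######...........
...........................#######..........
............................######..........
.............................#####..........
...............................###..........
............................................
............................................
............................................
```

Tip towards tool −x, i.e. hook x at yaw ≈25°. For the loop (crown yaw 74°) I need y-yaw 74, entering 16 mm short of the crown.

```bash
python3 -m inch '[[0,0,-0.12,-0.09,0.8],[0,0,-0.12,-0,0.8],[0,0,-0.12,0.09,0.8],[0,0,-0.12,0.18,0.8],[0,0,-0.12,0.27,0.8],[0,0,-0.12,0.36,0.8],[0,0,-0.12,0.45,0.8],[0,0,-0.12,0.455,0.8],[0,0,-0.12,0.455,0.8]]' | sed -n '2p'; python3 go.py 0.6535 -0.0045 0.328 74
```

```text
eef_pos: [0.5379, -0.2994, 0.3288]
shift [-0.263  2.626  0.007] twist 0.004 | tcp [ 0.5379 -0.2994  0.3288] y-yaw 74.3
```

```bash
for i in 1 2; do python3 -m inch '[[-0.05,0.3,0,0,0.8],[-0.09,0.6,0,0,0.8],[-0.09,0.9,0,0,0.8],[-0.09,0.9,0,0,0.8],[-0.09,0.9,0,0,0.8]]' | sed -n '2p'; done
python3 -m inch '[[-0.05,0.3,0,0,0.8],[-0.08,0.6,0,0,0.8],[-0.08,0.82,0,0,0.8],[-0.08,0.82,0,0,0.8],[-0.08,0.82,0,0,0.8]]' | sed -n '2p'
python3 - <<'E'
from h import *
st=r.state();im=r.get_image("wrist")
print([ (d["xy"],d["confidence"]) for d in r.recognise("wrist","loop_top")],[ (d["xy"],d["confidence"]) for d in r.recognise("wrist","hook_bottom")])
p=np.array(st["eef_pos"]);T=tool(st)
print(st["eef_pos"],proj("wrist",[[.669,-.009,.088],p-[0,0,.1126],[.669,-.0075,.135]],st).round(0).tolist())
cv2.imwrite("pics/w6.png",im)
E
python3 go.py 0.6535 -0.0045 0.328 74
```

```text
eef_pos: [0.5781, -0.1977, 0.3293]
eef_pos: [0.6177, -0.0981, 0.3292]
eef_pos: [0.6538, -0.007, 0.3292]
[([324.5, 188.3], 0.59), ([174.3, 46.0], 0.18)] [([322.5, 317.2], 0.59)]
[ 0.65379023 -0.00700839  0.32921287] [[323.0, 192.0], [321.0, 210.0], [325.0, 202.0]]
shift [0.008 0.025 0.015] twist 0.0 | tcp [ 0.6536 -0.0076  0.3298] y-yaw 74.0
```

View pics/w6.png

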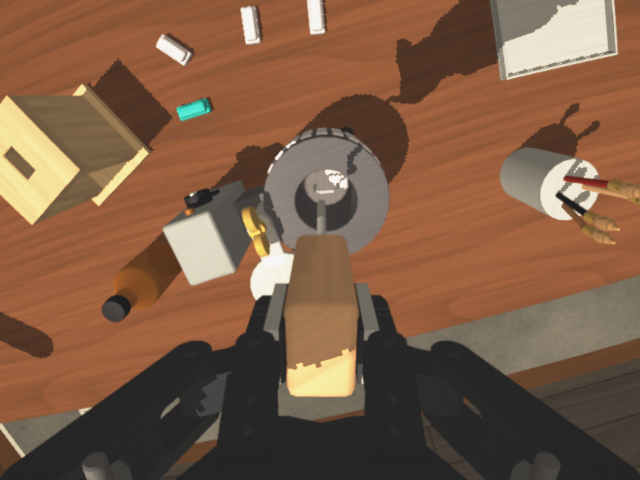

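The loop's crown shows at (325,188), level in the picture, with the hook shank at column 321 just above it. So they line up, and I'll lower into the bore.

```bash
python3 -m inch '[[0.01,0.03,0,0,0.8],[0.01,0.03,0.3,0,0.8],[0.01,0.03,0.5,0,0.8],[0.01,0.03,0.6,0,0.8],[0.01,0.03,0.7,0,0.8],[0.01,0.03,0.8,0,0.8],[0.01,0.03,0.8,0,0.8]]' | sed -n '2p;4p'
python3 -m inch '[[0,0,0.1,0,0.8],[0,0,0.15,0,0.8],[0,0,0.2,0,0.8],[0,0,0.2,0,0.8]]' | sed -n '2p;4p'
python3 -m inch '[[0,0,0.1,0,0.8],[0,0,0.15,0,0.8],[0,0,0.2,0,0.8],[0,0,0.25,0,0.8],[0,0,0.28,0,0.8],[0,0,0.28,0,0.8]]' | sed -n '2p;4p'; python3 go.py 0.669 -0.009 0.1746 74
```

```text
eef_pos: [0.6523, -0.0023, 0.2316]
wrist_force: [0.0, 0.5, -1.7]
eef_pos: [0.6532, -0.0019, 0.2088]
wrist_force: [-0.1, 0.4, -0.5]
eef_pos: [0.6532, -0.0017, 0.1751]
wrist_force: [0.2, -0.3, -1.5]
shift [-0.143 -0.023  0.004] twist 0.002 | tcp [ 0.6532 -0.0017  0.1751] y-yaw 74.2
```

```bash
python3 -m inch '[[-0.04,0,0,0,0.8],[-0.08,-0.01,0,0,0.8],[-0.11,-0.01,0,0,0.8],[-0.135,-0.01,0,0,0.8],[-0.135,-0.01,0,0,0.8]]' | sed -n '2p;4p'
python3 -m inch '[[0,0,-0.04,0,0.8],[0,0,-0.08,0,0.8],[0,0,-0.12,0,0.8],[0,0,-0.16,0,0.8],[0,0,-0.2,0,0.8],[0,0,-0.24,0,0.8],[0,0,-0.28,0,0.8],[0,0,-0.3,0,0.8],[0,0,-0.3,0,0.8],[0,0,-0.3,0,0.8]]' | sed -n '2p;4p'
```

```text
eef_pos: [0.6693, -0.0075, 0.1758]
wrist_force: [-0.7, 0.2, -1.4]
eef_pos: [0.6689, -0.0073, 0.2116]
wrist_force: [-0.2, -0.4, -5.3]
```

The wrist carries about 4 N more, so the heel is on the hook. Lifting clear.

```bash
python3 -m inch '[[0,0,-0.1,0,0.8],[0,0,-0.2,0,0.8],[0,0,-0.3,0,0.8],[0,0,-0.4,0,0.8],[0,0,-0.5,0,0.8],[0,0,-0.6,0,0.8],[0,0,-0.7,0,0.8],[0,0,-0.8,0,0.8],[0,0,-0.9,0,0.8],[0,0,-1,0,0.8],[0,0,-1,0,0.8]]' | sed -n '2p;4p'
python3 -m inch '[[0,0,-0.06,0,0.8],[0,0,-0.12,0,0.8],[0,0,-0.18,0,0.8],[0,0,-0.18,0,0.8],[0,0,-0.18,0,0.8]]' | sed -n '2p;4p'; python3 go.py 0.532 0.32 0.354 74; python3 - <<'E'
from h import *
print([(np.round(d["xy"]),d["confidence"]) for d in r.recognise("scene","heel")],proj("scene",[np.array(r.state()["eef_pos"])-[0,0,.1126+.0]]))
r.get_image("scene")
E
```

```text
eef_pos: [0.6696, -0.0073, 0.3336]
wrist_force: [-0.0, 0.7, -4.6]
eef_pos: [0.6691, -0.0073, 0.3527]
wrist_force: [-0.8, 0.1, -5.7]
shift [ 1.843  2.312 -0.01 ] twist 0.002 | tcp [ 0.6691 -0.0073  0.3527] y-yaw 74.2
[] [[311.9622085  224.36410947]]
```

```bash
python3 -m inch '[[0.02,0.02,0,0,0.8],[0.06,0.07,0,0,0.8],[0.12,0.15,0,0,0.8],[0.18,0.23,0,0,0.8],[0.25,0.31,0,0,0.8],[0.31,0.39,0,0,0.8],[0.37,0.46,0,0,0.8],[0.43,0.54,0,0,0.8],[0.49,0.62,0,0,0.8],[0.55,0.7,0,0,0.8],[0.61,0.77,0,0,0.8]]' | sed -n '2p;4p'
python3 -m inch '[[0.06,0.08,0,0,0.8],[0.12,0.15,0,0,0.8],[0.18,0.23,0,0,0.8],[0.25,0.31,0,0,0.8],[0.31,0.39,0,0,0.8],[0.37,0.46,0,0,0.8],[0.43,0.54,0,0,0.8],[0.49,0.62,0,0,0.8],[0.55,0.7,0,0,0.8],[0.61,0.77,0,0,0.8]]' | sed -n '2p;4p'
python3 -m inch '[[0.06,0.08,0,0,0.8],[0.12,0.15,0,0,0.8],[0.18,0.23,0,0,0.8],[0.25,0.31,0,0,0.8],[0.31,0.39,0,0,0.8],[0.37,0.46,0,0,0.8],[0.43,0.54,0,0,0.8],[0.49,0.62,0,0,0.8],[0.55,0.7,0,0,0.8],[0.59,0.75,0,0,0.8],[0.61,0.77,0,0,0.8],[0.61,0.77,0,0,0.8],[0.61,0.77,0,0,0.8],[0.61,0.77,0,0,0.8]]' | sed -n '2p;4p'
python3 go.py 0.532 0.32 0.2 74
python3 - <<'E'
from h import *
r.get_image("scene")
p=np.array(r.state()["eef_pos"])
for n in("heel","draw_hook"):
  print(n,[(np.round(d["xy"]),round(d["confidence"],2)) for d in r.recognise("scene",n)])
print(proj("scene",[p-[0,0,.1126],p-[0,0,.1126+.06]]).round())
E
```

```text
eef_pos: [0.6234, 0.1026, 0.3534]
wrist_force: [-0.2, 0.3, -6.1]
eef_pos: [0.5781, 0.2115, 0.3534]
wrist_force: [0.2, 0.7, -6.0]
eef_pos: [0.5336, 0.3186, 0.3536]
wrist_force: [-0.2, -0.0, -5.4]
shift [0.017 0.008 1.28 ] twist 0.001 | tcp [0.5336 0.3186 0.3536] y-yaw 74.1
heel [(array([456., 140.]), 0.77)]
draw_hook [(array([480.,  55.]), 0.96), (array([461., 138.]), 0.31), (array([284., 311.]), 0.26)]
[[464. 119.]
 [458. 146.]]
```

```bash
python3 -m inch '[[0,0,0.05,0,0.8],[0,0,0.15,0,0.8],[0,0,0.3,0,0.8],[0,0,0.45,0,0.8],[0,0,0.6,0,0.8],[0,0,0.75,0,0.8],[0,0,0.88,0,0.8],[0,0,0.96,0,0.8],[0,0,1,0,0.8],[0,0,1,0,0.8]]' | sed -n '2p;4p'
python3 -m inch '[[0,0,0.06,0,0.8],[0,0,0.12,0,0.8],[0,0,0.18,0,0.8],[0,0,0.24,0,0.8],[0,0,0.29,0,0.8],[0,0,0.34,0,0.8],[0,0,0.38,0,0.8],[0,0,0.4,0,0.8],[0,0,0.4,0,0.8],[0,0,0.4,0,0.8]]' | sed -n '2p;4p'
for i in 1 2 3 4 5; do python3 -m inch '[[0,0,0.008,0,0.8],[0,0,0.016,0,0.8],[0,0,0.024,0,0.8],[0,0,0.024,0,0.8]]' | sed -n '2p;4p'; done
```

```text
eef_pos: [0.533, 0.3191, 0.2329]
wrist_force: [-0.1, -0.1, -5.5]
eef_pos: [0.5334, 0.3194, 0.1857]
wrist_force: [0.0, 0.7, -4.4]
eef_pos: [0.5332, 0.3193, 0.1825]
wrist_force: [0.1, 0.7, -5.9]
eef_pos: [0.5332, 0.3192, 0.1795]
wrist_force: [-0.3, 0.5, -6.2]
eef_pos: [0.5334, 0.3192, 0.1772]
wrist_force: [-0.1, -0.4, -3.7]
eef_pos: [0.5334, 0.3195, 0.1742]
wrist_force: [-0.3, -0.4, -0.8]
eef_pos: [0.5332, 0.3192, 0.1708]
wrist_force: [0.3, 0.6, -1.5]
```

```bash
python3 -m inch '[[0,0,0.03,0,0.8],[0,0,0.06,0,0.8],[0,0,0.09,0,0.8],[0,0,0.11,0,0.8],[0,0,0.11,0,0.8]]' | sed -n '2p;4p'
python3 -m inch '[[0.03,0,0,0,0.8],[0.06,0,0,0,0.8],[0.09,0,0,0,0.8],[0.12,0,0,0,0.8],[0.145,0,0,0,0.8],[0.145,0,0,0,0.8]]' | sed -n '2p;4p'
python3 -m inch '[[0,0,-0.03,0,0.8],[0,0,-0.06,0,0.8],[0,0,-0.09,0,0.8],[0,0,-0.12,0,0.8],[0,0,-0.15,0,0.8],[0,0,-0.18,0,0.8],[0,0,-0.18,0,0.8]]' | sed -n '2p;4p'
```

```text
eef_pos: [0.533, 0.3191, 0.1572]
wrist_force: [-0.2, -0.2, -0.1]
eef_pos: [0.5161, 0.3243, 0.1581]
wrist_force: [-0.3, 0.2, -0.9]
eef_pos: [0.517, 0.3243, 0.1803]
wrist_force: [-0.2, -0.1, -1.1]
```

```bash
python3 -m inch '[[0,0,-0.3,0,0.8],[0,0,-0.6,0,0.8],[0,0,-1,0,0.8],[0,0,-1,0,0.8],[0,0,-1,0,0.8]]' | sed -n '2p;4p'
python3 -m inch '[[0,0,-0.25,-0.09,0.8],[0,0,-0.25,-0.18,0.8],[0,0,-0.25,-0.27,0.8],[0,0,-0.25,-0.36,0.8],[0,0,-0.25,-0.45,0.8],[0,0,-0.25,-0.455,0.8],[0,0,-0.25,-0.455,0.8]]' | sed -n '2p'
python3 - <<'E'
from h import *
for c in("top","scene"):
  r.get_image(c);print([(np.round(d["xy"]),round(d["confidence"],2)) for d in r.recognise(c,"heel")],proj(c,[[.533,.319,.03],[.533,.319,.069]]).round())
E
python3 go.py 0.5383 -0.2996 0.33 115
```

```text
eef_pos: [0.5173, 0.3246, 0.3011]
wrist_force: [0.6, 0.4, -2.2]
eef_pos: [0.5161, 0.3238, 0.3279]
[(array([171., 261.]), 0.93)] [[168. 258.]
 [164. 257.]]
[(array([444., 207.]), 0.92), (array([130., 283.]), 0.69)] [[444. 203.]
 [447. 189.]]
shift [ 2.036 -4.785 -0.005] twist 0.001 | tcp [0.5165 0.324  0.3292] y-yaw 115.0
```

```bash
for i in 1 2 3 4 5; do python3 -m inch '[[0.13,-0.32,0,0,0.8],[0.27,-0.64,0,0,0.8],[0.407,-0.957,0,0,0.8],[0.407,-0.957,0,0,0.8]]' | sed -n '2p'; done; python3 -m inch '[[0,0,0,0,0.8],[0,0,0,0,0.8]]' >/dev/null; python3 go.py 0.5383 -0.2996 0.33 115.0
```

```text
eef_pos: [0.5212, 0.1948, 0.3305]
eef_pos: [0.5257, 0.0707, 0.3299]
eef_pos: [0.5304, -0.0535, 0.3293]
eef_pos: [0.535, -0.1779, 0.3286]
eef_pos: [0.5396, -0.3024, 0.3275]
shift [ 0.019 -0.01  -0.003] twist 0.002 | tcp [ 0.5398 -0.2976  0.3296] y-yaw 115.2
```

```bash
python3 -m inch '[[0.02,-0.01,0,0,0.8],[0.02,-0.01,0.1,0,0.8],[0.02,-0.01,0.3,0,0.8],[0.02,-0.01,0.45,0,0.8],[0.02,-0.01,0.55,0,0.8],[0.02,-0.01,0.55,0,0.8]]' | sed -n '2p;4p'
for i in 1 2; do python3 -m inch '[[0,0,0.05,0,0.8],[0,0,0.1,0,0.8],[0,0,0.15,0,0.8],[0,0,0.2,0,0.8],[0,0,0.2,0,0.8]]' | sed -n '2p;4p'; done
python3 go.py 0.5383 -0.2996 0.148 115
```

```text
eef_pos: [0.5367, -0.2998, 0.262]
wrist_force: [-0.1, -0.0, -1.2]
eef_pos: [0.537, -0.3014, 0.2383]
wrist_force: [0.2, -0.3, -0.4]
eef_pos: [0.5369, -0.3013, 0.2141]
wrist_force: [-0.8, 0.3, -1.1]
shift [-0.018  0.007  0.551] twist 0.001 | tcp [ 0.5369 -0.3013  0.2141] y-yaw 115.1
```

```bash
python3 -m inch '[[-0.015,0.007,0.05,0,0.8],[-0.015,0.007,0.1,0,0.8],[-0.015,0.007,0.15,0,0.8],[-0.015,0.007,0.2,0,0.8],[-0.015,0.007,0.25,0,0.8],[-0.015,0.007,0.3,0,0.8],[-0.015,0.007,0.35,0,0.8],[-0.015,0.007,0.4,0,0.8],[-0.015,0.007,0.45,0,0.8],[-0.015,0.007,0.5,0,0.8],[-0.015,0.007,0.5,0,0.8]]' | sed -n '2p;4p'
for i in 1 2 3; do python3 -m inch '[[0,0,0.01,0,0.8],[0,0,0.02,0,0.8],[0,0,0.02,0,0.8]]' | sed -n '2p;4p'; done
```

```text
eef_pos: [0.5382, -0.2997, 0.1543]
wrist_force: [-0.1, -0.4, -1.5]
eef_pos: [0.5389, -0.3002, 0.1532]
wrist_force: [0.1, 0.3, -0.9]
eef_pos: [0.5387, -0.3, 0.1505]
wrist_force: [0.5, -0.6, -1.0]
eef_pos: [0.5386, -0.3, 0.148]
wrist_force: [1.3, -0.6, -1.4]
```

```bash
python3 -m inch '[[0,0,0.01,0,0.8],[0,0,0.01,0,0.8]]' | sed -n '2p;4p'
python3 -m inch '[[0,0,0.01,0,0.6],[0,0,0.01,0,0.4],[0,0,0.01,0,0.2],[0,0,0.01,0,0],[0,0,0.01,0,0],[0,0,0.01,0,0],[0,0,0.01,0,0],[0,0,-0.1,0,0],[0,0,-0.2,0,0],[0,0,-0.4,0,0],[0,0,-0.8,0,0],[0,0,-1,0,0],[0,0,-1,0,0],[0,0,-1,0,0]]' | sed -n '2p;4,5p'
python3 -m inch '[[0.5,0.4,-0.3,0,0],[0.9,0.9,-0.3,0,0],[0.9,0.9,-0.3,0,0],[0.9,0.9,-0.3,0,0]]' | sed -n '1,2p'
python3 - <<'E'
from h import *
im=r.get_image("top")
a=cv2.resize(im[130:350,110:480],None,fx=2.1,fy=2.1,interpolation=cv2.INTER_CUBIC);cv2.imwrite("pics/t2.png",a)
for d in r.outline_of("top","ingot0"):
    m=d["pixels"].astype(np.uint8);col=im[d["pixels"]].mean(0).round()
    cs=max(cv2.findContours(m,cv2.RETR_EXTERNAL,cv2.CHAIN_APPROX_NONE)[0],key=cv2.contourArea)[:,0]
    P=np.array([onz("top",p,.015)[:2] for p in cs.astype(float)],np.float32)
    rc=cv2.minAreaRect(P*1000);b=cv2.boxPoints(rc);e=max((b[1]-b[0],b[2]-b[1]),key=np.linalg.norm)
    print(round(d["confidence"],2),d["xy"],col,np.round(rc[0],1),np.round(rc[1],1),"long yaw",round(np.degrees(np.arctan2(e[1],e[0]))%180,1))
E
python3 go.py 0.46 -0.143 0.2 0
```

```text
eef_pos: [0.5388, -0.3001, 0.1476]
wrist_force: [-1.4, 0.6, 2.6]
eef_pos: [0.5392, -0.3003, 0.268]
wrist_force: [-0.4, -0.2, -1.0]
grip_width: 0.999
time_s: 45.1
eef_pos: [0.3901, -0.2457, 0.3026]
0.69 [367.5, 258.1] [167. 183.  78.] [ 534.6 -144.7] [16.5 37.8] long yaw 90.9
0.49 [317.8, 325.4] [ 86. 161.  78.] [385.6 -29.5] [39.7 17.7] long yaw 27.5
0.47 [289.9, 286.2] [216. 221. 233.] [474.1  36.3] [16.5 38.8] long yaw 170.7
shift [-0.87   0.555  0.859] twist 1.279 | tcp [ 0.3937 -0.2475  0.303 ] y-yaw 115.1
```

View pics/t2.png

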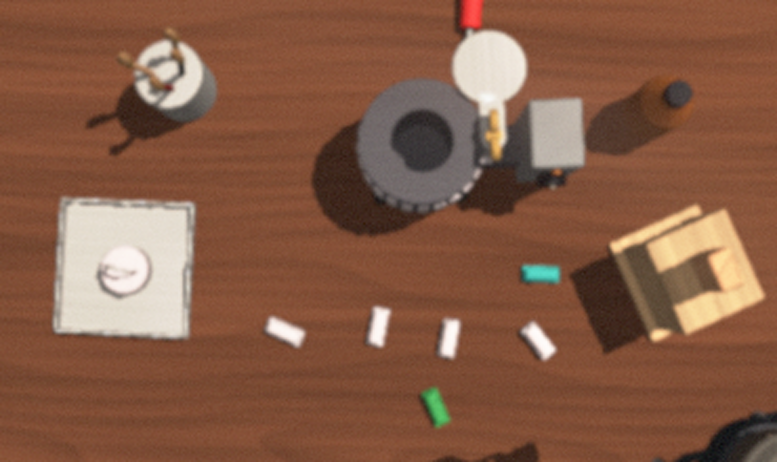

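Everything stands as wanted: heel upright in the tray at (125,270), hook in the stand, cover aside. The four white ingots are at crop (285,332), (379,327), (450,338) and (538,341). I'll measure them by colour.

```bash
cat > ing.py <<'E'
from h import *
im=r.get_image("top");hsv=cv2.cvtColor(im,cv2.COLOR_BGR2HSV)
m=((hsv[...,1]<60)&(hsv[...,2]>150)).astype(np.uint8);m[:240]=0;m[345:]=0;m[:,:215]=0;m[:,395:]=0
for cs in cv2.findContours(m,cv2.RETR_EXTERNAL,cv2.CHAIN_APPROX_NONE)[0]:
    if cv2.contourArea(cs)<50: continue
    P=np.array([onz("top",p,.015)[:2] for p in cs[:,0].astype(float)],np.float32)
    rc=cv2.minAreaRect(P*1000);b=cv2.boxPoints(rc);e=max((b[1]-b[0],b[2]-b[1]),key=np.linalg.norm)
    print(cs[:,0].mean(0).round(),np.round(rc[0],1),np.round(rc[1],1),"long yaw",round(np.degrees(np.arctan2(e[1],e[0]))%180,1))
E
python3 ing.py
```

```text
[366. 292.] [ 461.9 -144.5] [43.7 18.3] long yaw 37.8
[324. 290.] [462.2 -44.2] [17.7 42.6] long yaw 173.8
[245. 287.] [467.8 139.6] [42.9 18.8] long yaw 64.6
[290. 285.] [474.2  35.8] [18.8 42.1] long yaw 169.7
```

```bash
python3 -m inch '[[0,0,0.3,-0.09,0.5],[0,0,0.6,-0.142,0.5],[0,0,0.9,-0.142,0.5],[0,0,0.9,-0.142,0.5]]' | sed -n '2p'; python3 go.py 0.462 -0.1445 0.06 127.8
```

```text
eef_pos: [0.3925, -0.2462, 0.1889]
shift [-0.982  0.3    1.074] twist 0.001 | tcp [ 0.3925 -0.2462  0.1889] y-yaw 127.9
```

```bash
python3 -m inch '[[-0.4,0.12,0.2,0,0.5],[-0.8,0.24,0.4,0,0.5],[-0.982,0.3,0.7,0,0.5],[-0.982,0.3,1,0,0.5],[-0.982,0.3,1,0,0.5],[-0.982,0.3,1,0,0.5]]' | sed -n '2p;4,5p'; python3 go.py 0.462 -0.1445 0 127.8
python3 - <<'E'
from h import *
st=r.state();im=r.get_image("wrist");cv2.imwrite("pics/w7.png",im)
d=r.outline_of("wrist","ingot0")[:3]
for d in d:
    print(np.round(d["xy"]),round(d["confidence"],2),im[d["pixels"]].mean(0).round(),onz("wrist",d["xy"],.012,st).round(4))
print(proj("wrist",[[.462,-.1445,.018]],st).round())
E
```

```text
eef_pos: [0.467, -0.1477, 0.0758]
wrist_force: [0.8, -0.5, 0.2]
grip_width: 0.499
shift [0.017 0.046 0.632] twist 0.001 | tcp [ 0.467  -0.1477  0.0758] y-yaw 127.9
[522. 237.] 0.96 [ 59. 116.  51.] [ 0.3851 -0.0329  0.012 ]
[329. 220.] 0.91 [223. 229. 234.] [ 0.4583 -0.1472  0.012 ]
[435. 303.] 0.8 [188. 197. 207.] [ 0.4603 -0.0465  0.012 ]
[[329. 229.]]
```

```bash
python3 -m inch '[[0.03,0.045,0.1,0,0.5],[0.03,0.045,0.3,0,0.5],[0.03,0.045,0.45,0,0.5],[0.03,0.045,0.55,0,0.5],[0.03,0.045,0.6,0,0.5],[0.03,0.045,0.65,0,0.5],[0.03,0.045,0.7,0,0.5],[0.03,0.045,0.7,0,0.5]]' | sed -n '2p;4,5p'
for i in 1 2 3; do python3 -m inch '[[0,0,0.02,0,0.5],[0,0,0.04,0,0.5],[0,0,0.04,0,0.5]]' | sed -n '2p;4p'; done
```

```text
eef_pos: [0.4599, -0.1455, -0.0089]
wrist_force: [-0.9, 0.4, 0.5]
grip_width: 0.499
eef_pos: [0.4598, -0.1452, -0.0138]
wrist_force: [-0.4, 0.9, 0.4]
eef_pos: [0.4596, -0.1452, -0.0189]
wrist_force: [0.5, 0.2, 0.2]
eef_pos: [0.4595, -0.1452, -0.0237]
wrist_force: [-0.5, -0.1, 0.5]
```

```bash
for i in 1 2; do python3 -m inch '[[0,0,0.02,0,0.5],[0,0,0.03,0,0.5],[0,0,0.03,0,0.5]]' | sed -n '2p;4p'; done
python3 -m inch '[[0,0,0,0,0.7],[0,0,0,0,0.9],[0,0,0,0,0.9],[0,0,0,0,0.9],[0,0,0,0,0.9],[0,0,0,0,0.9]]' 50 | sed -n '2p;4,6p'
```

```text
eef_pos: [0.4597, -0.1452, -0.0271]
wrist_force: [0.2, 0.3, -1.1]
eef_pos: [0.4597, -0.1452, -0.0307]
wrist_force: [0.8, 0.3, -0.7]
eef_pos: [0.4601, -0.1454, -0.0303]
wrist_force: [0.0, -0.2, 2.1]
grip_width: 0.196
finger_force: 50.3
```

```bash
python3 -m inch '[[0,0,-0.2,0,0.9],[0,0,-0.6,0,0.9],[0,0,-1,0,0.9],[0,0,-1,0,0.9],[0,0,-1,0,0.9]]' | sed -n '2p;5p'
python3 -m inch '[[0,0,-0.55,0,0.9],[0,0,-0.55,0,0.9],[0,0,-0.55,0,0.9]]' | sed -n '2p;5p'; python3 go.py 0.669 -0.0075 0.14 128
```

```text
eef_pos: [0.4607, -0.1456, 0.0904]
grip_width: 0.195
eef_pos: [0.4607, -0.1456, 0.1562]
grip_width: 0.193
shift [-2.077 -0.158  0.137] twist -0.001 | tcp [ 0.4607 -0.1456  0.1562] y-yaw 127.9
```

```bash
for i in 1 2 3; do python3 -m inch '[[-0.35,-0.03,0,0,0.9],[-0.69,-0.053,0,0,0.9],[-0.69,-0.053,0,0,0.9]]' | sed -n '2p;5p'; done; python3 -m inch '[[0,0,0,0,0.9],[0,0,0,0,0.9]]' >/dev/null;  python3 go.py 0.669 -0.0075 0.112 128
```

```text
eef_pos: [0.5309, -0.0968, 0.1518]
grip_width: 0.198
eef_pos: [0.5996, -0.051, 0.151]
grip_width: 0.197
eef_pos: [0.6684, -0.0054, 0.1502]
grip_width: 0.188
shift [-0.028 -0.01   0.349] twist -0.002 | tcp [ 0.6657 -0.0087  0.1539] y-yaw 127.9
```

```bash
python3 -m inch '[[-0.025,-0.01,0.1,0,0.9],[-0.025,-0.01,0.2,0,0.9],[-0.025,-0.01,0.34,0,0.9],[-0.025,-0.01,0.34,0,0.9],[-0.025,-0.01,0.34,0,0.7],[-0.025,-0.01,0.34,0,0.65],[-0.025,-0.01,0.34,0,0.65],[-0.025,-0.01,0.34,0,0.65],[-0.025,-0.01,0,0,0.65],[-0.025,-0.01,-0.05,0,0.5],[-0.025,-0.01,-0.05,0.09,0.5],[-0.025,-0.01,-0.05,0.18,0.5],[-0.025,-0.01,-0.05,0.27,0.5],[-0.025,-0.01,-0.05,0.36,0.5],[-0.025,-0.01,-0.05,0.45,0.5],[-0.025,-0.01,-0.05,0.49,0.5],[-0.025,-0.01,-0.05,0.49,0.5]]' | sed -n '2p;4,5p'
python3 go.py 0.462 -0.0442 0.06 83.8; python3 ing.py
```

```text
eef_pos: [0.6711, -0.0069, 0.162]
wrist_force: [0.0, 0.6, 0.5]
grip_width: 0.496
shift [ 1.7   -0.497  0.848] twist 0.0 | tcp [ 0.6711 -0.0069  0.162 ] y-yaw 83.8
[246. 287.] [467.6 139.2] [41.8 18.8] long yaw 64.5
[317. 293.] [459.2 -27.5] [243.8 198.8] long yaw 0.9
```

```bash
for i in 1 2; do python3 -m inch '[[0.4,-0.1,0,0,0.5],[0.85,-0.25,0,0,0.5],[0.85,-0.25,0,0,0.5],[0.85,-0.25,0,0,0.5]]' | sed -n '2p'; done
python3 -m inch '[[0,0,0.4,0,0.5],[0,0,0.7,0,0.5],[0,0,0.7,0,0.5]]' | sed -n '2p'
cat > wi.py <<'E'
from h import *
st=r.state();im=r.get_image("wrist")
for d in r.outline_of("wrist","ingot0")[:5]:
    cs=max(cv2.findContours(d["pixels"].astype(np.uint8),cv2.RETR_EXTERNAL,cv2.CHAIN_APPROX_NONE)[0],key=cv2.contourArea)[:,0]
    P=np.array([onz("wrist",p,.012,st)[:2] for p in cs.astype(float)],np.float32)
    rc=cv2.minAreaRect(P*1000);b=cv2.boxPoints(rc);e=max((b[1]-b[0],b[2]-b[1]),key=np.linalg.norm)
    print(np.round(d["xy"]),round(d["confidence"],2),im[d["pixels"]].mean(0).round(),np.round(rc[0],1),np.round(rc[1],1),round(np.degrees(np.arctan2(e[1],e[0]))%180,1))
E
python3 wi.py; python3 go.py 0.462 -0.0442 -0.03 83.8
```

```text
eef_pos: [0.5646, -0.026, 0.162]
eef_pos: [0.4626, -0.0447, 0.1628]
eef_pos: [0.4607, -0.044, 0.0741]
[327. 229.] 0.91 [218. 224. 230.] [460.4 -42.3] [17.8 41.8] 170.4
[440. 236.] 0.72 [214. 222. 230.] [471.9  35.5] [21.2 43.2] 168.7
[584. 208.] 0.64 [213. 221. 229.] [465.5 138.8] [50.1 17.8] 66.7
[330. 114.] 0.63 [ 98. 199.  86.] [385.3 -29.6] [41.4 17.8] 24.4
[197. 332.] 0.6 [157. 174.  60.] [ 532.9 -144.3] [24.2 42.4] 91.0
shift [ 0.016 -0.     0.902] twist 0.0 | tcp [ 0.4638 -0.0444  0.0782] y-yaw 83.8
```

Aligned. Descend, grip and carry; the release rows are the same as before.

```bash
python3 -m inch '[[0.02,0.01,0.3,0,0.5],[0.02,0.01,0.5,0,0.5],[0.02,0.01,0.65,0,0.5],[0.02,0.01,0.75,0,0.5],[0.02,0.01,0.83,0,0.5],[0.02,0.01,0.89,0,0.5],[0.02,0.01,0.89,0,0.5],[0.02,0.01,0.89,0,0.7],[0.02,0.01,0.89,0,0.9],[0.02,0.01,0.89,0,0.9],[0.02,0.01,0.89,0,0.9],[0.02,0.01,0.89,0,0.9]]' | sed -n '2p;4,6p'
python3 -m inch '[[0,0,-0.2,0,0.9],[0,0,-0.6,0,0.9],[0,0,-1,0,0.9],[0,0,-1,0,0.9],[0,0,-1,0,0.9]]' | sed -n '2p;5p'
python3 -m inch '[[0,0,-0.55,0,0.9],[0,0,-0.55,0,0.9],[0,0,-0.55,0,0.9]]' | sed -n '2p;5p'; python3 go.py 0.669 -0.0075 0.155 84
```

```text
eef_pos: [0.4602, -0.0431, -0.0283]
wrist_force: [0.5, 0.8, 5.8]
grip_width: 0.194
finger_force: 50.5
eef_pos: [0.4601, -0.0432, 0.0918]
grip_width: 0.198
eef_pos: [0.46, -0.0431, 0.1574]
grip_width: 0.194
shift [-1.699  0.483  0.024] twist -0.002 | tcp [ 0.46   -0.0431  0.1574] y-yaw 83.8
```

```bash
for i in 1 2; do python3 -m inch '[[-0.4,0.12,0,0,0.9],[-0.85,0.24,0,0,0.9],[-0.85,0.24,0,0,0.9],[-0.85,0.24,0,0,0.9],[-0.85,0.24,0,0,0.9]]' | sed -n '2p'; done
python3 -m inch '[[0,0,0.1,0,0.9],[0,0,0.2,0,0.9],[0,0,0.34,0,0.9],[0,0,0.34,0,0.9],[0,0,0.34,0,0.7],[0,0,0.34,0,0.65],[0,0,0.34,0,0.65],[0,0,0.34,0,0.65],[0,0,0,0,0.65],[0,0,-0.05,0.045,0.5],[0,0,-0.05,0.045,0.5]]' | sed -n '2p;4,5p'
python3 go.py 0.474 0.0357 0.075 79.7
```

```text
eef_pos: [0.5614, -0.0255, 0.1543]
eef_pos: [0.6664, -0.0082, 0.1568]
eef_pos: [0.6699, -0.0078, 0.1656]
wrist_force: [0.3, 0.2, 0.5]
grip_width: 0.5
shift [1.675 0.066 0.746] twist 0.001 | tcp [ 0.6699 -0.0078  0.1656] y-yaw 79.8
```

```bash
for i in 1 2; do python3 -m inch '[[0.4,0.02,0,0,0.5],[0.84,0.033,0,0,0.5],[0.84,0.033,0,0,0.5],[0.84,0.033,0,0,0.5]]' | sed -n '2p'; done
python3 -m inch '[[0,0,0.4,0,0.5],[0,0,0.73,0,0.5],[0,0,0.73,0,0.5],[0,0,0.73,0,0.5]]' | sed -n '2p'
python3 wi.py; python3 go.py 0.474 0.0357 -0.03 79.7
```

```text
eef_pos: [0.5676, 0.0143, 0.1619]
eef_pos: [0.4722, 0.036, 0.1634]
eef_pos: [0.4733, 0.0357, 0.0756]
[322. 225.] 0.81 [217. 223. 230.] [472.2  37.5] [17.9 41.9] 169.2
[475. 191.] 0.77 [187. 196. 206.] [465.5 139.8] [45.1 18.9] 66.2
[112. 340.] 0.75 [155. 172.  59.] [ 532.9 -141.6] [23.1 50.6] 91.0
shift [ 0.008 -0.003  0.894] twist 0.0 | tcp [0.4745 0.0359 0.0773] y-yaw 79.7
```

```bash
python3 -m inch '[[0.01,0.01,0.3,0,0.5],[0.01,0.01,0.5,0,0.5],[0.01,0.01,0.65,0,0.5],[0.01,0.01,0.75,0,0.5],[0.01,0.01,0.83,0,0.5],[0.01,0.01,0.875,0,0.5],[0.01,0.01,0.875,0,0.5],[0.01,0.01,0.875,0,0.7],[0.01,0.01,0.875,0,0.9],[0.01,0.01,0.875,0,0.9],[0.01,0.01,0.875,0,0.9],[0.01,0.01,0.875,0,0.9]]' | sed -n '2p;4,6p'
python3 -m inch '[[0,0,-0.2,0,0.9],[0,0,-0.6,0,0.9],[0,0,-1,0,0.9],[0,0,-1,0,0.9],[0,0,-1,0,0.9]]' | sed -n '2p;5p'
python3 -m inch '[[0,0,-0.53,0,0.9],[0,0,-0.53,0,0.9],[0,0,-0.53,0,0.9]]' | sed -n '2p;5p'; python3 go.py 0.669 -0.0075 0.155 79.8
```

```text
eef_pos: [0.4713, 0.0374, -0.0289]
wrist_force: [-0.3, 0.4, 6.1]
grip_width: 0.195
finger_force: 50.6
eef_pos: [0.4713, 0.0373, 0.0913]
grip_width: 0.197
eef_pos: [0.4709, 0.0373, 0.1542]
grip_width: 0.191
shift [-1.691 -0.074 -0.004] twist -0.001 | tcp [0.4709 0.0373 0.1542] y-yaw 79.7
```

```bash
for i in 1 2; do python3 -m inch '[[-0.4,-0.02,0,0,0.9],[-0.845,-0.037,0,0,0.9],[-0.845,-0.037,0,0,0.9],[-0.845,-0.037,0,0,0.9],[-0.845,-0.037,0,0,0.9]]' | sed -n '2p'; done
python3 -m inch '[[0,0,0.1,0,0.9],[0,0,0.2,0,0.9],[0,0,0.32,0,0.9],[0,0,0.32,0,0.9],[0,0,0.32,0,0.7],[0,0,0.32,0,0.65],[0,0,0.32,0,0.65],[0,0,0.32,0,0.65],[0,0,0,0,0.65],[0,0,-0.1,-0.09,0.5],[0,0,-0.1,-0.18,0.5],[0,0,-0.1,-0.27,0.5],[0,0,-0.1,-0.36,0.5],[0,0,-0.1,-0.45,0.5],[0,0,-0.1,-0.54,0.5],[0,0,-0.1,-0.63,0.5],[0,0,-0.1,-0.72,0.5],[0,0,-0.1,-0.81,0.5],[0,0,-0.1,-0.84,0.5],[0,0,-0.1,-0.84,0.5]]' | sed -n '2p;4,5p'
python3 go.py 0.466 0.1395 0.075 155
```

```text
eef_pos: [0.567, 0.0149, 0.1514]
eef_pos: [0.6665, -0.0071, 0.1539]
eef_pos: [0.6685, -0.0076, 0.1661]
wrist_force: [0.1, -0.1, 0.3]
grip_width: 0.504
shift [-0.41   2.045  0.758] twist 0.004 | tcp [ 0.6685 -0.0076  0.1661] y-yaw 155.3
```

```bash
for i in 1 2; do python3 -m inch '[[-0.1,0.4,0,0,0.5],[-0.2,0.8,0,0,0.5],[-0.205,0.99,0,0,0.5],[-0.205,0.99,0,0,0.5],[-0.205,0.99,0,0,0.5]]' | sed -n '2p'; done
python3 -m inch '[[0,0.065,0.4,0,0.5],[0,0.065,0.74,0,0.5],[0,0.065,0.74,0,0.5],[0,0.065,0.74,0,0.5]]' | sed -n '2p'
python3 wi.py; python3 go.py 0.466 0.1395 -0.03 155
```

```text
eef_pos: [0.571, 0.0646, 0.1666]
eef_pos: [0.4744, 0.1361, 0.1662]
eef_pos: [0.4668, 0.1387, 0.0769]
[322. 226.] 0.59 [219. 227. 234.] [466.6 139.5] [42.4 17.6] 65.9
shift [0.012 0.022 0.908] twist 0.003 | tcp [0.4685 0.1396 0.079 ] y-yaw 155.3
```

```bash
python3 -m inch '[[0.01,0.015,0.3,0,0.5],[0.01,0.015,0.5,0,0.5],[0.01,0.015,0.65,0,0.5],[0.01,0.015,0.75,0,0.5],[0.01,0.015,0.83,0,0.5],[0.01,0.015,0.89,0,0.5],[0.01,0.015,0.89,0,0.5],[0.01,0.015,0.89,0,0.7],[0.01,0.015,0.89,0,0.9],[0.01,0.015,0.89,0,0.9],[0.01,0.015,0.89,0,0.9],[0.01,0.015,0.89,0,0.9]]' | sed -n '2p;4,6p'
python3 -m inch '[[0,0,-0.2,0,0.9],[0,0,-0.6,0,0.9],[0,0,-1,0,0.9],[0,0,-1,0,0.9],[0,0,-1,0,0.9]]' | sed -n '2p;5p'
python3 -m inch '[[0,0,-0.55,0,0.9],[0,0,-0.55,0,0.9],[0,0,-0.55,0,0.9]]' | sed -n '2p;5p'; python3 go.py 0.669 -0.0075 0.158 155
```

```text
eef_pos: [0.4646, 0.1394, -0.0289]
wrist_force: [0.1, -1.0, 6.0]
grip_width: 0.202
finger_force: 50.8
eef_pos: [0.4644, 0.1394, 0.0911]
grip_width: 0.194
eef_pos: [0.4644, 0.1394, 0.1568]
grip_width: 0.195
shift [ 0.402 -2.061 -0.008] twist 0.004 | tcp [0.4644 0.1394 0.1568] y-yaw 155.4
```

```bash
for i in 1 2; do python3 -m inch '[[0.1,-0.4,0,0,0.9],[0.16,-0.8,0,0,0.9],[0.2,-1,0,0,0.9],[0.2,-1,0,0,0.9],[0.2,-1,0,0,0.9]]' | sed -n '2p'; done
python3 -m inch '[[0,-0.055,0.1,0,0.9],[0,-0.055,0.2,0,0.9],[0,-0.055,0.34,0,0.9],[0,-0.055,0.34,0,0.9],[0,-0.055,0.34,0,0.9],[0,-0.055,0.34,0,0.7],[0,-0.055,0.34,0,0.65],[0,-0.055,0.34,0,0.65],[0,-0.055,0.34,0,0.65],[0,-0.055,0,0,0.65],[0,-0.055,-0.4,0,0.5],[0,-0.055,-0.7,0,0.2],[0,-0.055,-0.7,0,0]]' | sed -n '2p;4,5p'
python3 go.py 0.64 0.02 0.26 93.5
```

```text
eef_pos: [0.5607, 0.0668, 0.1527]
eef_pos: [0.6601, -0.0038, 0.1542]
eef_pos: [0.6708, -0.0074, 0.248]
wrist_force: [1.1, -0.2, 0.9]
grip_width: 0.824
shift [-0.101  0.328 -0.103] twist 0.687 | tcp [ 0.6708 -0.0074  0.248 ] y-yaw 155.3
```

```bash
python3 -m inch '[[0,0,-0.25,0.09,0],[0,0,-0.25,0.18,0],[0,0,-0.25,0.27,0],[0,0,-0.25,0.36,0],[0,0,-0.25,0.45,0],[0,0,-0.25,0.54,0],[0,0,-0.25,0.63,0],[0,0,-0.25,0.687,0],[0,0,-0.25,0.687,0],[0,0,-0.25,0.687,0]]' | sed -n '1,2p'
python3 - <<'E'
from h import *
st=r.state();im=r.get_image("wrist")
q=proj("wrist",[[.669,-.0075,.135],[.67,-.079,.175]],st);print(q.round())
for d in r.outline_of("wrist","ingot0"):
    print("ingot",np.round(d["xy"]),round(d["confidence"],2),d["pixels"].sum(),im[d["pixels"]].mean(0).round())
for d in r.recognise("wrist","knob_grip")[:1]: print(d["xy"],d["confidence"],onz("wrist",d["xy"],.175,st))
u,v=q[0].astype(int);cv2.imwrite("pics/w8.png",cv2.resize(im[max(v-75,0):v+75,u-110:u+90],None,fx=4,fy=4,interpolation=cv2.INTER_CUBIC))
E
python3 go.py 0.67 -0.079 0.26 93.5
```

```text
time_s: 71.3
eef_pos: [0.6676, -0.0074, 0.2697]
[[320. 204.]
 [226. 214.]]
ingot [326. 192.] 0.88 743 [193. 203. 211.]
ingot [323. 180.] 0.68 298 [139. 150. 164.]
ingot [204.  49.] 0.61 703 [168. 189.  66.]
ingot [239. 269.] 0.28 6726 [183. 209. 220.]
[239.3, 272.1] 0.57 [ 0.71796732 -0.06922682  0.175     ]
shift [ 0.018 -0.597  0.083] twist 0.001 | tcp [ 0.6677 -0.0073  0.27  ] y-yaw 93.6
```

View pics/w8.png

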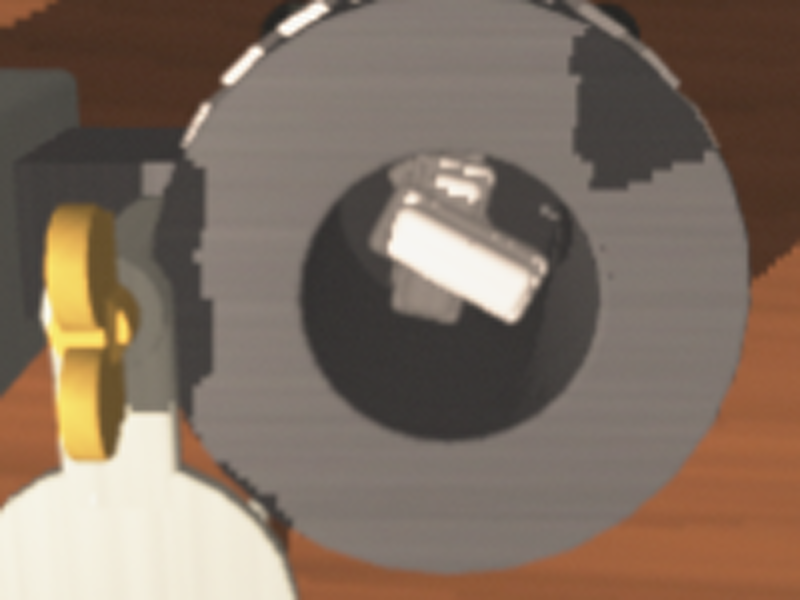

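All ingots are down in the bore (heap centred near crop (460,250)), and the knob is at crop (85,335) as expected. I'll take it with the fingers part-closed, to clear the control box, and swing it shut.

```bash
python3 -m inch '[[0.02,-0.3,0,0,0.7],[0.02,-0.6,0,0,0.7],[0.02,-0.6,0,0,0.7],[0.02,-0.6,0.3,0,0.7],[0.02,-0.6,0.5,0,0.7],[0.02,-0.6,0.65,0,0.7],[0.02,-0.6,0.65,0,0.7]]' | sed -n '2p;4,5p'
python3 go.py 0.67 -0.079 0.125 93.5
```

```text
eef_pos: [0.6676, -0.0787, 0.1885]
wrist_force: [0.4, 0.4, -0.5]
grip_width: 0.301
shift [-0.023 -0.005  0.529] twist 0.001 | tcp [ 0.6676 -0.0787  0.1885] y-yaw 93.6
```

```bash
python3 -m inch '[[-0.02,-0.005,0.1,0,0.7],[-0.02,-0.005,0.2,0,0.7],[-0.02,-0.005,0.3,0,0.7],[-0.02,-0.005,0.4,0,0.7],[-0.02,-0.005,0.46,0,0.7],[-0.02,-0.005,0.52,0,0.7],[-0.02,-0.005,0.52,0,0.7]]' | sed -n '2p;4,5p'
python3 -m inch '[[0,0,0,0,0.9],[0,0,0,0,1],[0,0,0,0,1],[0,0,0,0,1],[0,0,0,0,1],[0,0,0,0,1]]' 60 | sed -n '2p;4,6p'
```

```text
eef_pos: [0.6714, -0.0797, 0.1283]
wrist_force: [0.5, -0.5, -0.0]
grip_width: 0.295
eef_pos: [0.6722, -0.0781, 0.1301]
wrist_force: [-1.4, 4.7, -0.5]
grip_width: 0.071
finger_force: 61.9
```

```bash
python3 -m inch '[[0,0,0,-0.06,1],[0,0,0,-0.12,1],[0,0,0,-0.18,1],[0,0,0,-0.24,1],[0,0,0,-0.3,1],[0,0,0,-0.36,1],[0,0,0,-0.42,1],[0,0,0,-0.48,1],[0,0,0,-0.48,1]]' | sed -n '2,4p'
python3 -m inch '[[0,0,0,-0.06,1],[0,0,0,-0.12,1],[0,0,0,-0.18,1],[0,0,0,-0.24,1],[0,0,0,-0.3,1],[0,0,0,-0.36,1],[0,0,0,-0.4,1],[0,0,0,-0.44,1],[0,0,0,-0.44,1]]' | sed -n '2,4p'
for i in 1 2 3; do python3 -m inch '[[0,0,0,-0.02,1],[0,0,0,-0.02,1]]' | sed -n '2,4p'; python3 -c "
from h import *
print(r.state()['wrist_torque'])"; done; python3 go.py 0.67 -0.079 0.125 181
```

```text
eef_pos: [0.6725, -0.0787, 0.1301]
orientation: [0.001, -0.397, 0.918, 0.0]
wrist_force: [-0.6, 4.9, -0.6]
eef_pos: [0.673, -0.0789, 0.1301]
orientation: [0.001, -0.684, 0.73, -0.0]
wrist_force: [2.1, 5.3, -0.8]
eef_pos: [0.6731, -0.0789, 0.1301]
orientation: [0.001, -0.695, 0.719, -0.0]
wrist_force: [1.7, 5.3, -0.4]
[ 1.01261104 -0.49133108  0.02775452]
eef_pos: [0.6731, -0.0789, 0.1301]
orientation: [0.001, -0.706, 0.708, -0.0]
wrist_force: [2.2, 4.9, -1.2]
[ 1.00668298 -0.48840733  0.03537868]
eef_pos: [0.6731, -0.0789, 0.1301]
orientation: [-0.001, 0.717, -0.697, 0.0]
wrist_force: [2.3, 6.1, -0.6]
[ 1.04936476 -0.41372586 -0.02104131]
shift [-0.     0.026  0.043] twist 0.007 | tcp [ 0.6731 -0.0789  0.1301] y-yaw -178.4
```

```bash
for i in 1 2 3 4; do python3 -m inch '[[0,0,0,-0.015,1],[0,0,0,-0.015,1]]' | sed -n '4p'; python3 -c "
from h import *
print(r.state()['wrist_torque'][2])"; done; python3 go.py 0.67 -0.079 0.125 181
```

```text
wrist_force: [1.9, 5.1, -1.7]
0.043127298998536984
wrist_force: [1.5, 4.8, -1.3]
-0.42437327118074863
wrist_force: [2.9, 5.5, -1.3]
-0.819553429727595
wrist_force: [1.4, 5.6, -0.5]
-1.0362503386782334
shift [-0.002  0.026  0.043] twist 0.065 | tcp [ 0.6731 -0.0789  0.1301] y-yaw -173.2
```

The end stop is reached: torque rises while the angle holds. Relax, release, retreat and check.

```bash
python3 -m inch '[[0,0,0,0.03,1],[0,0,0,0.03,1],[0,0,0,0.03,0.7],[0,0,0,0.03,0.6],[0,0,0,0.03,0.6],[0,0,0,0.03,0.6],[0,0,-0.1,0.03,0.6],[0,0,-0.2,0.03,0.6],[0,0,-0.5,0.03,0.6],[0,0,-0.9,0.03,0.6],[0,0,-1,0.03,0.6],[0,0,-1,0.03,0.6]]' | sed -n '2p;4,5p'
python3 go.py 0.42 0.1 0.3 181
```

```text
eef_pos: [0.6742, -0.0801, 0.2552]
wrist_force: [1.1, -0.1, -0.1]
grip_width: 0.398
shift [-1.658  1.993 -0.395] twist 0.038 | tcp [ 0.6742 -0.0801  0.2552] y-yaw -175.6
```

```bash
for i in 1 2; do python3 -m inch '[[-0.2,0.35,-0.2,0,0.6],[-0.5,0.7,-0.2,0,0.6],[-0.8,1,-0.2,0,0.6],[-0.8,1,-0.2,0,0.6],[-0.8,1,-0.2,0,0.6]]' | sed -n '1,2p'; done
python3 - <<'E'
from h import *
im=r.get_image("top")
for n in("cover_disc","knob_grip","heel","draw_hook","brush_tin","oil_bottle","screwdriver"):
    print(n,[(np.round(d["xy"]).tolist(),round(d["confidence"],2)) for d in r.recognise("top",n)[:2]])
g=cv2.cvtColor(im[150:240,270:360],cv2.COLOR_BGR2GRAY)
c=cv2.HoughCircles(cv2.resize(g,None,fx=4,fy=4),cv2.HOUGH_GRADIENT,1,100,param1=100,param2=20,minRadius=55,maxRadius=85)
print([(onz("top",(270+a/4,150+b/4),.144).round(4).tolist(),R_) for a,b,R_ in c[0][:3]])
i0=cv2.imread("pics/top0.png")[165:225,290:365].astype(int);print("diff vs start (shut)",np.abs(im[165:225,290:365].astype(int)-i0).mean(),"vs elsewhere",np.abs(im[100:220,440:560].astype(int)-cv2.imread("pics/top0.png")[100:220,440:560]).mean())
hb=cv2.imread("pics/top0.png")[235:300,395:480].astype(int);print("stand diff",np.abs(im[235:300,395:480].astype(int)-hb).mean())
E
```

```text
time_s: 78.35
eef_pos: [0.5436, 0.0077, 0.2738]
time_s: 78.85
eef_pos: [0.4187, 0.0935, 0.2981]
cover_disc [([315.0, 194.0], 0.92), ([164.0, 247.0], 0.65)]
knob_grip [([313.0, 199.0], 0.83)]
heel [([314.0, 196.0], 0.65), ([172.0, 260.0], 0.58)]
draw_hook [([452.0, 256.0], 0.94), ([314.0, 198.0], 0.54)]
brush_tin [([195.0, 168.0], 0.7)]
oil_bottle [([425.0, 178.0], 0.9)]
screwdriver [([337.0, 125.0], 0.84)]
[([0.6668, -0.0069, 0.144], np.float32(69.7))]
diff vs start (shut) 20.42577777777778 vs elsewhere 16.891180555555554
stand diff 19.01188536953243
```

The disc is back over the mouth at (0.667,-0.007), and the heel, hook and bystanders are in place. Handing in.

```bash
python3 -c "
from station import r
print(r.hand_in())"
```

```text
the job is handed in; nothing more can be done
None
```

I finished the job and handed it in at about 79 s of the 208 s allowed; the hand-in returned no verdict, so I don't know how it was judged. The heel stands in the tray, all four white ingots are in the pot, the cover is shut against its end stop, the hook hangs in its stand, and the tin, bottle and screwdriver were not disturbed.

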